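# Load the ribbon stands and clip them shut

## Task

Pull the spindle tray right out from under the low shelf by its handle and move every ribbon reel from it to the two ribbon stands: large reels onto the post of the stand with the large foot, small reels onto the post of the stand with the small foot, flat and all the way down. Clip one sprung wooden clip onto each post, lying level with its jaws around the post, right on top of the reels (resting on them or within a centimetre above), so that they cannot come off, and push the empty tray fully home again. Leave the cup and the lemon jar where they are.

Things in the scene. Friction and masses are not known exactly. Their poses are not given: they have to be found in the camera images.
- shelf: fixed low wooden shelf: board 140 mm (x, from x=-40 to 100) by 460 mm (y), underside 66 and top 78 mm above the table, side walls at y=+-222 mm; origin on the table below the tray's row of spindles when the tray is home, x pointing inwards: the tray slides out along -x
- tray (a joint): how far the tray is pulled out from under the shelf (m): 0 home (start) to 0.12 at the stop, about 2 N to slide, stays put. Tray: base bar 36 mm (x) by 372 mm (y), 14 mm high, five spindles of 10 mm diameter, tops at 48 mm, at y = -144, -72, 0, 72, 144 mm of the shelf's frame, x = -joint. Large reels overhang the bar in x and stand 10 mm apart along y: grasp them across x
- tray_handle (a point): middle of the top edge of the tray's handle, an upright wooden tab 8 mm thick (x), 50 mm wide (y), from the tray's tongue up to 40 mm above the table, 95 mm in front of the row of spindles; pinch it from above across x
- stand_large: stand fixed to the table: round wooden foot 80 mm in diameter and 8 mm thick, upright steel post 10 mm in diameter on it, post top 74 mm above the table; origin at the centre of the foot's underside. For the large reels (up to 3, each 14 mm thick, stacked)
- stand_small: stand fixed to the table: round wooden foot 46 mm in diameter and 8 mm thick, upright steel post 10 mm in diameter on it, post top 74 mm above the table; origin at the centre of the foot's underside. For the small reels (up to 2, stacked)
- reel_l1: large ribbon reel: flat ring, two white plastic flanges with green ribbon between, 62 mm outside diameter, 14 mm thick, 18 mm hole; origin at its centre (7 mm above its underside), z along the hole. Starts flat on the tray's base, on one of its spindles (which varies); may be absent (None from the start)
- reel_l2: large ribbon reel: flat ring, two white plastic flanges with green ribbon between, 62 mm outside diameter, 14 mm thick, 18 mm hole; origin at its centre (7 mm above its underside), z along the hole. Starts flat on the tray's base, on one of its spindles (which varies); may be absent (None from the start)
- reel_l3: large ribbon reel: flat ring, two white plastic flanges with green ribbon between, 62 mm outside diameter, 14 mm thick, 18 mm hole; origin at its centre (7 mm above its underside), z along the hole. Starts flat on the tray's base, on one of its spindles (which varies); may be absent (None from the start)
- reel_s1: small ribbon reel: flat ring, two white plastic flanges with green ribbon between, 42 mm outside diameter, 14 mm thick, 18 mm hole; origin at its centre (7 mm above its underside), z along the hole. Starts flat on the tray's base, on one of its spindles (which varies); may be absent (None from the start)
- reel_s2: small ribbon reel: flat ring, two white plastic flanges with green ribbon between, 42 mm outside diameter, 14 mm thick, 18 mm hole; origin at its centre (7 mm above its underside), z along the hole. Starts flat on the tray's base, on one of its spindles (which varies); may be absent (None from the start)
- clip1: one of two like wooden sprung clips, lying flat, 80 mm long, 16 high, up to 38 wide, 30 g; either may go on either stand. Two mirrored levers turn about z at the origin, at the underside. Jaws run along +x to x=36 mm, a post sits in the notch x=17 to 31; handles splay back from x=-8 to -44. Frame fixed to the +y lever: the symmetry line is x at rest, turned by -q/2 at joint q
- clip2: one of two like wooden sprung clips, lying flat, 80 mm long, 16 high, up to 38 wide, 30 g; either may go on either stand. Two mirrored levers turn about z at the origin, at the underside. Jaws run along +x to x=36 mm, a post sits in the notch x=17 to 31; handles splay back from x=-8 to -44. Frame fixed to the +y lever: the symmetry line is x at rest, turned by -q/2 at joint q
- clip1_jaw (a point): where clip1 grips a post: x=+24 mm on the clip, at mid-height (8 mm above its underside); fixed to the same lever as the clip's frame. Pinching the handles at x=-31 mm (30 mm over their outsides at rest) until they stop (14 mm, handles then parallel, about 12 N) opens the jaws to a 20 mm gap; letting go shuts them by spring
- clip2_jaw (a point): where clip2 grips a post: x=+24 mm on the clip, at mid-height (8 mm above its underside); fixed to the same lever as the clip's frame. Pinching the handles at x=-31 mm (30 mm over their outsides at rest) until they stop (14 mm, handles then parallel, about 12 N) opens the jaws to a 20 mm gap; letting go shuts them by spring
- clip1_lever (a joint): angle between clip1's levers (rad): 0 with the jaws shut on nothing, about 0.08 when they grip a post in the notch, 0.5 pinched wide open (stop)
- clip2_lever (a joint): angle between clip2's levers (rad): 0 with the jaws shut on nothing, about 0.08 when they grip a post in the notch, 0.5 pinched wide open (stop)
- cup: bystander: filled tea cup, 82 mm in diameter, 68 mm high, with a handle; origin under its centre
- lemon_jar: bystander: lemon-shaped lidded jar, 72 mm in diameter, 94 mm high; origin under its centre
Mind the look-alikes: they are no part of the job. What is shaped like the stand_small but blue is not meant. Leave any orange look-alike of the clip1 alone.

How it is judged (in metres and radians):
On the way, in this order (a step that is already met when the one before it is completed fails the run):
1. the tray is pulled out (value of joint tray above 0.1 m), for 0.2 s.
2. every reel lies flat on the post of its own stand (horizontal distance between each of reel_l1, reel_l2, reel_l3 and stand_large below 0.007 m and height (world z) of each of reel_l1, reel_l2, reel_l3, reel_s1, reel_s2 below 0.062 m and (angle between reel_l1's own z axis and vertical below 0.12 rad or angle between reel_l1's own z axis and vertical above 3.02 rad) and (angle between reel_l2's own z axis and vertical below 0.12 rad or angle between reel_l2's own z axis and vertical above 3.02 rad) and (angle between reel_l3's own z axis and vertical below 0.12 rad or angle between reel_l3's own z axis and vertical above 3.02 rad) and horizontal distance between each of reel_s1, reel_s2 and stand_small below 0.007 m and (angle between reel_s1's own z axis and vertical below 0.12 rad or angle between reel_s1's own z axis and vertical above 3.02 rad) and (angle between reel_s2's own z axis and vertical below 0.12 rad or angle between reel_s2's own z axis and vertical above 3.02 rad)), for 0.2 s.
3. a clip grips each post on top of its reels ((((horizontal distance between clip1_jaw and stand_large below 0.008 m and contact force between clip1 and stand_large above 1 N and value of joint clip1_lever between 0.03 and 0.25 rad and (z of clip1_jaw in the frame of reel_l1 above 0.012 m or angle between reel_l1's own z axis and vertical above 3 rad) and (z of clip1_jaw in the frame of reel_l2 above 0.012 m or angle between reel_l2's own z axis and vertical above 3 rad) and (z of clip1_jaw in the frame of reel_l3 above 0.012 m or angle between reel_l3's own z axis and vertical above 3 rad) and (distance between clip1_jaw and reel_l1 below 0.03 m or distance between clip1_jaw and reel_l2 below 0.03 m or distance between clip1_jaw and reel_l3 below 0.03 m)) and (horizontal distance between clip2_jaw and stand_small below 0.008 m and contact force between clip2 and stand_small above 1 N and value of joint clip2_lever between 0.03 and 0.25 rad and (z of clip2_jaw in the frame of reel_s1 above 0.012 m or angle between reel_s1's own z axis and vertical above 3 rad) and (z of clip2_jaw in the frame of reel_s2 above 0.012 m or angle between reel_s2's own z axis and vertical above 3 rad) and (distance between clip2_jaw and reel_s1 below 0.03 m or distance between clip2_jaw and reel_s2 below 0.03 m))) or ((horizontal distance between clip2_jaw and stand_large below 0.008 m and contact force between clip2 and stand_large above 1 N and value of joint clip2_lever between 0.03 and 0.25 rad and (z of clip2_jaw in the frame of reel_l1 above 0.012 m or angle between reel_l1's own z axis and vertical above 3 rad) and (z of clip2_jaw in the frame of reel_l2 above 0.012 m or angle between reel_l2's own z axis and vertical above 3 rad) and (z of clip2_jaw in the frame of reel_l3 above 0.012 m or angle between reel_l3's own z axis and vertical above 3 rad) and (distance between clip2_jaw and reel_l1 below 0.03 m or distance between clip2_jaw and reel_l2 below 0.03 m or distance between clip2_jaw and reel_l3 below 0.03 m)) and (horizontal distance between clip1_jaw and stand_small below 0.008 m and contact force between clip1 and stand_small above 1 N and value of joint clip1_lever between 0.03 and 0.25 rad and (z of clip1_jaw in the frame of reel_s1 above 0.012 m or angle between reel_s1's own z axis and vertical above 3 rad) and (z of clip1_jaw in the frame of reel_s2 above 0.012 m or angle between reel_s2's own z axis and vertical above 3 rad) and (distance between clip1_jaw and reel_s1 below 0.03 m or distance between clip1_jaw and reel_s2 below 0.03 m))))), for 0.2 s.
At the end, for the whole second after the job is handed in: Each reel flat (7 deg) and down on its own stand's post (large reels: large foot); each post gripped by a clip (post within 8 mm of the notch centre, joint 0.03 to 0.25) above all its reels, jaw point under 30 mm from the top reel's centre; tray within 8 mm of home; all at rest (all of step 2 and value of joint tray below 0.008 m and (((horizontal distance between clip1_jaw and stand_large below 0.008 m and contact force between clip1 and stand_large above 1 N and value of joint clip1_lever between 0.03 and 0.25 rad and (z of clip1_jaw in the frame of reel_l1 above 0.012 m or angle between reel_l1's own z axis and vertical above 3 rad) and (z of clip1_jaw in the frame of reel_l2 above 0.012 m or angle between reel_l2's own z axis and vertical above 3 rad) and (z of clip1_jaw in the frame of reel_l3 above 0.012 m or angle between reel_l3's own z axis and vertical above 3 rad) and (distance between clip1_jaw and reel_l1 below 0.03 m or distance between clip1_jaw and reel_l2 below 0.03 m or distance between clip1_jaw and reel_l3 below 0.03 m)) and (horizontal distance between clip2_jaw and stand_small below 0.008 m and contact force between clip2 and stand_small above 1 N and value of joint clip2_lever between 0.03 and 0.25 rad and (z of clip2_jaw in the frame of reel_s1 above 0.012 m or angle between reel_s1's own z axis and vertical above 3 rad) and (z of clip2_jaw in the frame of reel_s2 above 0.012 m or angle between reel_s2's own z axis and vertical above 3 rad) and (distance between clip2_jaw and reel_s1 below 0.03 m or distance between clip2_jaw and reel_s2 below 0.03 m))) or ((horizontal distance between clip2_jaw and stand_large below 0.008 m and contact force between clip2 and stand_large above 1 N and value of joint clip2_lever between 0.03 and 0.25 rad and (z of clip2_jaw in the frame of reel_l1 above 0.012 m or angle between reel_l1's own z axis and vertical above 3 rad) and (z of clip2_jaw in the frame of reel_l2 above 0.012 m or angle between reel_l2's own z axis and vertical above 3 rad) and (z of clip2_jaw in the frame of reel_l3 above 0.012 m or angle between reel_l3's own z axis and vertical above 3 rad) and (distance between clip2_jaw and reel_l1 below 0.03 m or distance between clip2_jaw and reel_l2 below 0.03 m or distance between clip2_jaw and reel_l3 below 0.03 m)) and (horizontal distance between clip1_jaw and stand_small below 0.008 m and contact force between clip1 and stand_small above 1 N and value of joint clip1_lever between 0.03 and 0.25 rad and (z of clip1_jaw in the frame of reel_s1 above 0.012 m or angle between reel_s1's own z axis and vertical above 3 rad) and (z of clip1_jaw in the frame of reel_s2 above 0.012 m or angle between reel_s2's own z axis and vertical above 3 rad) and (distance between clip1_jaw and reel_s1 below 0.03 m or distance between clip1_jaw and reel_s2 below 0.03 m)))) and linear speed of each of reel_l1, reel_l2, reel_l3, reel_s1, reel_s2, clip1, clip2 below 0.02 m/s); the robot touches nothing.
It fails at once if the cup is shifted more than 3 cm (distance of cup from where it was at the start of the episode above 0.03 m).
It fails at once if the lemon jar is shifted more than 3 cm (distance of lemon_jar from where it was at the start of the episode above 0.03 m).
Of reel_l1, reel_l2, reel_l3 only 2 to 3 are there at a start; the rules pass over those that are not, and their reading is None.
Of reel_s1, reel_s2 only 1 to 2 are there at a start; the rules pass over those that are not, and their reading is None.
At some moment in a run one of clip1, clip2 may be knocked a few centimetres aside while the robot is not near it.
Once in a run the grip may slacken for a moment while it holds something.
It also fails if it takes over 200 s, if anything falls off the work surface, if the arm or the gripper's body presses on something with over 40 N, if the wrist force passes 120 N, or if a joint passes its speed limit or range.

## Robot

A 6-joint arm with a two-finger parallel gripper is mounted at the origin on the work surface. World frame = base frame: x ahead of the robot, y to its left, z up, the work surface at z = 0. Lengths are in mm, angles in rad, forces in N, time in s.
With the tool pointing down it reaches from about 350 to 875 mm from the base axis. Payload 4.2 kg.
Tool frame: the origin (TCP) lies at the very end of the fingers, on their centre line; the grasp point (between the pads) lies 19 mm behind it (arm.tcp_to_grasp is the distance from the TCP to the grasp point, in mm); z points along the fingers, y is the line along which they close (so a half turn about z gives the same grasp; the last joint's range is limited). The gripper opens to 85 mm and grips with 20 to 120 N. Pads are 22 mm wide; open, the fingers measure 114 mm over their backs; the gripper's body (76 mm by 85 mm) begins 54 mm behind the grasp point. The pads swing forward as they close: fully open they stand 13 mm farther back than shut.
Start: joints at [1.37, 0.385, 0.008, 0, -1.194, -0.259], TCP at [277.322, 560.082, 206.912] pointing down, gripper open.
Joint ranges: [-3.14, 3.14], [-1.21, 2.06], [-1.07, 1.41], [-3.16, 2.05], [-2.99, -0.16], [-3.1, 3.1]. Speed limits (rad/s): [2.79, 2.79, 3.14, 3.14, 3.14, 3.14].

## Interface

Orientations are given as a unit quaternion [x, y, z, w].
In Python, from plant import telemetry, imaging, arm gives the robot as it stands. The module is installed in compiled form; this text tells all that it offers.
- The arm moves only by the tool drive_tool, never from a script. Its argument "targets" is a list of rows, each a list of 6 numbers: the shift along the world's x, y, z each as a share of 0.6 m, from -1 to 1, then the turn, a rotation vector about the world's x, y, z each as a share of 45 degrees, from -1 to 1. A call has 1 to 20 rows; each row shifts and turns the commanded pose from where the row before left it; what a row does not reach is not made up. A row lasts 1/10 s, in which the tool goes at most 50 mm and 8.59 degrees, less where a joint would pass 70% of its speed; a pose out of reach is approached as far as the arm can. A call with a number of a shift or a turn outside -1 to 1 is refused whole. A call with a gripper value outside its range is refused whole. "hand" is the closure, from -1 (fully open) to 1 (shut), set as the call begins (left out, the last holds). The fingers move at their own pace and stop on an object; "force" is the grip in N (left out, the last holds). Time passes only in rows, so rows that do not move let the fingers close. It gives the time, the measured TCP pose, the force, the opening and the grip force at its end, in the units of the state.
- telemetry.get_state(): the state, without advancing time (a new reading comes with each control period).
- imaging.camera(name): name is "scene" or "top"; returns a dict with "frame" (480x640x3 uint8, red, green, blue), "vfov" (degrees; the focal length in pixels is half the picture's height over the tangent of half this angle, whatever the lens; pixels are square), "cx", "cy" (the principal point, pixels), "k1" (the pictures are not rectified: a ray, as slopes to the right and down, at radius r is drawn at 1 + k1 r^2 times it, then the intrinsics apply), "world_from_camera" (4x4, takes a point from camera to world coordinates). Camera axes: x right, y up, looking along -z (the intrinsics and any distortion apply to the point x, -y, -z); pixel columns grow to the right and rows downward; lengths in mm; the calibration is good to about 2 mm. A picture is of the moment at which its call begins. There is no depth.
- arm.sign_off(): hands the job in; it is judged then, once.
The state is a dict: "time": time; "qpos": joint angles; "qvel": joint speeds; "joint_torque": joint torques, N m; "tool_pos": TCP position; "tool_rot": TCP orientation; "ft_force": force on the tool from outside, world axes, zero at the start; "moment": the same for the moment, N m; "finger_gap": finger opening in mm; "finger_force": force on a finger pad.
Only numpy, scipy, OpenCV 4.12 (cv2) and the standard library are available. Lean on these libraries where they do the work, as an engineer would, in place of code of your own. Each camera call takes 0.05 s, during which the arm holds its last target. There are 200 camera calls.

## Working session

There is one attempt and no reset: what is moved stays moved. The work goes in short steps, Python scripts to look and compute and a tool call to move; the robot and the scene stay as the last step left them, time stands still between calls to the robot, and variables do not carry over. Pictures are saved under pics/ and viewed, at most 14 in all, crops included, and the job is handed in when it is done.

Besides the shell and the picture viewer there is one more tool, called after "Request:" as name([rows], argument=value, ...), one row to a line, values as JSON. drive_tool: Moves the arm, as the interface text tells. Its arguments: {"type":"object","properties":{"targets":{"type":"array"},"hand":{"type":"number"},"force":{"type":"number"}},"required":["targets"]}

```bash
mkdir -p pics; cat > h.py <<'E'
import numpy as np, cv2
from plant import telemetry, imaging, arm
def shot(name,fn=None):
    c=imaging.camera(name)
    if fn: cv2.imwrite('pics/'+fn,c['frame'][:,:,::-1])
    return c
def K(c):
    f=240/np.tan(np.radians(c['vfov'])/2); return f
def proj(c,P):
    P=np.atleast_2d(P).astype(float); T=np.linalg.inv(np.array(c['world_from_camera']))
    q=P@T[:3,:3].T+T[:3,3]; s=np.c_[q[:,0]/-q[:,2],-q[:,1]/-q[:,2]]
    s=s*(1+c['k1']*(s**2).sum(1,keepdims=True)); return s*K(c)+[c['cx'],c['cy']]
def unproj(c,uv,z):
    uv=np.atleast_2d(uv).astype(float); d=(uv-[c['cx'],c['cy']])/K(c); s=d.copy()
    for _ in range(30): s=d/(1+c['k1']*(s**2).sum(1,keepdims=True))
    r=np.c_[s[:,0],-s[:,1],-np.ones(len(s))]; T=np.array(c['world_from_camera'])
    r=r@T[:3,:3].T; o=T[:3,3]; t=(z-o[2])/r[:,2]; return o+r*t[:,None]
E
python3 - <<'E'
from h import *
for n in('scene','top'):
    c=shot(n,n+'0.png'); print(n,c['vfov'],c['cx'],c['cy'],c['k1'],np.round(c['world_from_camera'],3).tolist())
print(telemetry.get_state())
E
```

```text
scene 55.35072706962068 318.7885398977076 243.91814484196306 -0.11535910874168026 [[0.22, -0.815, 0.536, 1048.795], [0.975, 0.192, -0.109, -84.647], [-0.014, 0.547, 0.837, 777.146], [0.0, 0.0, 0.0, 1.0]]
top 57.37295532741724 328.5653448133702 243.15942970172236 0.018912227100551616 [[-0.03, 0.973, -0.23, 412.206], [-1.0, -0.031, 0.001, 13.961], [-0.006, 0.23, 0.973, 854.708], [0.0, 0.0, 0.0, 1.0]]
{'time': 0.1, 'qpos': array([ 1.36959888e+00,  3.85506182e-01,  6.74629498e-03, -4.16900066e-04,
       -1.19401740e+00, -2.58607571e-01]), 'qvel': array([-3.77055522e-04, -1.78098033e-03,  4.15415665e-03,  1.38430451e-03,
        5.91760759e-04,  2.17337895e-05]), 'joint_torque': array([-1.13409518e-03, -3.93321705e+01,  1.88927060e+01,  4.19790924e+00,
       -2.62400805e-03,  2.43364454e-06]), 'tool_pos': array([277.09125807, 559.57315057, 205.91136874]), 'tool_rot': array([ 9.73670596e-01, -2.27957345e-01, -1.65244512e-04,  9.95630767e-04]), 'ft_force': array([0.06670948, 1.03861668, 0.29868508]), 'moment': array([-0.05760437, -0.01725531, -0.00118367]), 'finger_force': 0.0, 'finger_gap': 85.3559594595301}
```

View pics/scene0.png

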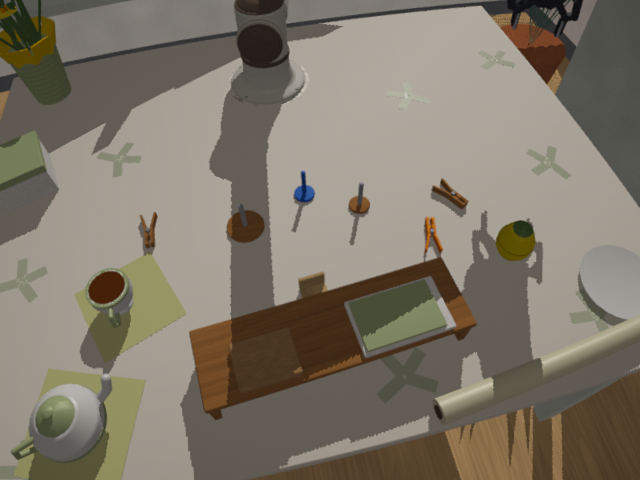

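View pics/top0.png

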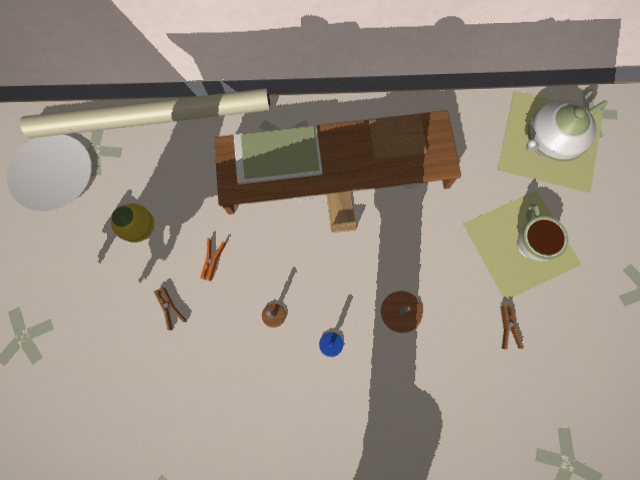

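The top picture shows the small brown stand at (274,315), the blue look-alike at (332,344) and the large stand at (402,311). The brown clips are at (170,307) and (511,327), with the orange look-alike at (213,260). The handle is at (343,225), the cup at (545,238) and the lemon jar at (132,222). I choose the brown items and check that choice in one crop.

```bash
python3 - <<'E'
from h import *
c=shot('top'); s=shot('scene')
f=c['frame'][:,:,::-1]
cv2.imwrite('pics/crop1.png',cv2.resize(np.ascontiguousarray(f[180:370,145:540]),None,fx=2,fy=2,interpolation=cv2.INTER_CUBIC))
hsv=cv2.cvtColor(c['frame'],cv2.COLOR_RGB2HSV)
m=((hsv[...,0]<14)&(hsv[...,1]>110)&(hsv[...,2]>40)).astype(np.uint8)
n,l,st,ce=cv2.connectedComponentsWithStats(m)
for i in range(1,n):
    if st[i,4]>60 and st[i,1]>180:
        p=unproj(c,ce[i],8)[0]; print('top',st[i],ce[i].round(1),p.round(1), proj(s,p).round(1), np.median(hsv[l==i],0))
hsv=cv2.cvtColor(s['frame'],cv2.COLOR_RGB2HSV)
m=((hsv[...,0]<14)&(hsv[...,1]>110)&(hsv[...,2]>40)).astype(np.uint8)
n,l,st,ce=cv2.connectedComponentsWithStats(m)
for i in range(1,n):
    if st[i,4]>60 and 150<st[i,1]<300:
        print('scene',st[i],ce[i].round(1),unproj(s,ce[i],8)[0].round(1))
# shelf top corners
print('shelf front corners (z78)',unproj(c,[[219,204],[460,179],[215,137],[448,112]],78).round(1), 'scene',unproj(s,[[190,334],[442,262],[209,410],[475,323]],78).round(1))
print('handle',unproj(c,[[329,224],[355,221]],40).round(1),unproj(s,[[300,279],[323,272]],40).round(1))
print('cup',unproj(c,[545,238],68),'lemon',unproj(c,[132,222],60))
E
```

```text
top [527 220  37  35 987] [545.5 236.9] [ 611.2 -415.7    8. ] [[103.6 311.1]] [ 10. 197.  70.]
top [201 238  25  43 396] [210.9 260.6] [584.3 245.3   8. ] [[431.5 233.4]] [ 12.  208.  156.5]
top [155 287  22  43 229] [165.3 304.4] [501.4 329.8   8. ] [[454.4 195.5]] [ 13. 150. 110.]
top [381 292  41  40 872] [401. 312.] [ 472.8 -121.1    8. ] [[246.  223.7]] [ 13. 150.  71.]
top [262 304  23  23 305] [273.4 315.5] [473.6 122.6   8. ] [[359.3 202.6]] [ 13. 151. 123.]
top [501 305  23  44 343] [509.3 325.1] [ 442.5 -323.4    8. ] [[149.2 230.6]] [ 13. 151. 111.]
scene [ 89 272  35  31 840] [106.1 287. ] [ 559.2 -412.1    8. ]
shelf front corners (z78) [[ 676.8  214.4   78. ]
 [ 711.4 -237.3   78. ]
 [ 812.8  225.6   78. ]
 [ 850.6 -227.4   78. ]] scene [[ 725.2 -239.    78. ]
 [ 689.4  211.9   78. ]
 [ 855.1 -220.9   78. ]
 [ 813.3  223.7   78. ]]
handle [[642.5  11.   40. ]
 [646.9 -39.3  40. ]] [[644.  -39.4  40. ]
 [639.3   5.   40. ]]
cup [[ 595.08489719 -384.01342086   68.        ]] lemon [[652.46962241 381.38444731  60.        ]]
```

View pics/crop1.png

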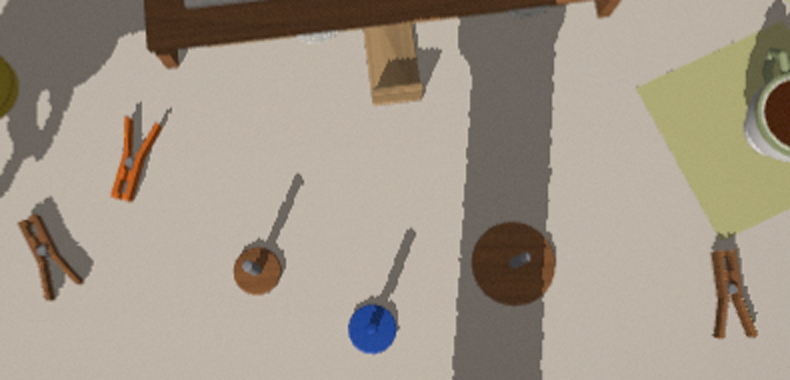

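The crop confirms it. Brown clips are at crop (43,250) and (732,290), and orange is at (133,160). The small brown foot is at crop (258,270), blue at (373,328), and the large foot at (513,263). The handle tab's top edge is at about (645,-15). First I move above the handle.

Request:
drive_tool([
  [0.0383,-0.0599,0,0,0,-0.0822],
  [0.0383,-0.0599,0,0,0,-0.0822],
  [0.0383,-0.0599,0,0,0,-0.0822],
  [0.0383,-0.0599,0,0,0,-0.0822],
  [0.0383,-0.0599,0,0,0,-0.0822],
  [0.0383,-0.0599,0,0,0,-0.0822],
  [0.0383,-0.0599,0,0,0,-0.0822],
  [0.0383,-0.0599,0,0,0,-0.0822],
  [0.0383,-0.0599,0,0,0,-0.0822],
  [0.0383,-0.0599,0,0,0,-0.0822],
  [0.0383,-0.0599,0,0,0,-0.0822],
  [0.0383,-0.0599,0,0,0,-0.0822],
  [0.0383,-0.0599,0,0,0,-0.0822],
  [0.0383,-0.0599,0,0,0,-0.0822],
  [0.0383,-0.0599,0,0,0,-0.0822],
  [0.0383,-0.0599,0,0,0,-0.0822],
  [0,0,-0.04,0,0,0],
  [0,0,-0.04,0,0,0],
  [0,0,-0.04,0,0,0],
  [0,0,0,0,0,0],
], hand=0.1, force=40)

```text
time: 2.2
tool_pos: [642.2, -15.4, 130.6]
tool_rot: [0.734, -0.679, -0.003, 0.003]
ft_force: [0.2, -1.1, -0.8]
finger_gap: 38.2
finger_force: 0.0
```

```bash
cat >> h.py <<'E'
from scipy.spatial.transform import Rotation as R
def tool():
    s=telemetry.get_state(); r=R.from_quat(s['tool_rot']).as_matrix()
    yaw=np.degrees(np.arctan2(r[1,1],r[0,1])); 
    print('t',round(s['time'],1),'pos',s['tool_pos'].round(1),'yaw(y axis)',round((yaw+90)%180-90,1),'tilt',r[:,2].round(3),'gap',round(s['finger_gap'],1),'F',s['ft_force'].round(1),'q6',s['qpos'][5].round(2))
E
python3 -c "
from h import *; tool()"
```

```text
t 2.2 pos [642.2 -15.4 130.6] yaw(y axis) 4.4 tilt [-0.009 -0.001 -1.   ] gap 38.2 F [ 0.2 -1.1 -0.8] q6 -0.15
```

Request:
drive_tool([
  [0.004,0,-0.0367,0,0,0],
  [0,0,-0.0367,0,0,0],
  [0,0,-0.0367,0,0,0],
  [0,0,-0.0367,0,0,0],
  [0,0,-0.0367,0,0,0],
  [0,0,0,0,0,0],
  [0,0,0,0,0,0],
])

```text
time: 2.9
tool_pos: [648.3, -14.9, 26.0]
tool_rot: [0.734, -0.679, 0.001, -0.0]
ft_force: [0.7, 0.3, 1.1]
finger_gap: 38.4
finger_force: 0.0
```

Request:
drive_tool([
  [0,0,0,0,0,0],
  [0,0,0,0,0,0],
  [0,0,0,0,0,0],
  [0,0,0,0,0,0],
  [0,0,0,0,0,0],
  [0,0,0,0,0,0],
  [0,0,0,0,0,0],
  [0,0,0,0,0,0],
], hand=1, force=50)

```text
time: 3.7
tool_pos: [647.4, -15.0, 24.8]
tool_rot: [0.734, -0.679, -0.0, 0.0]
ft_force: [-1.0, -1.1, -0.1]
finger_gap: -0.0
finger_force: 0.0
```

```bash
python3 - <<'E'
from h import *
tool()
s=shot('scene');c=shot('top')
a=cv2.resize(np.ascontiguousarray(s['frame'][210:330,250:370,::-1]),None,fx=3.3,fy=3.3,interpolation=cv2.INTER_CUBIC)
b=cv2.resize(np.ascontiguousarray(c['frame'][160:280,280:400,::-1]),None,fx=3.3,fy=3.3,interpolation=cv2.INTER_CUBIC)
cv2.imwrite('pics/h1.png',np.hstack([a,b]))
print(proj(s,[[647,-15,40],[647,-15,25]]),proj(c,[[647,-15,40],[647,-15,25]]))
E
```

```text
t 3.7 pos [647.4 -15.   24.8] yaw(y axis) 4.5 tilt [-0. -0. -1.] gap -0.0 F [-1.  -1.1 -0.1] q6 -0.15
[[313.32408977 277.7364302 ]
 [313.52055688 281.63068814]] [[342.402719   221.33700663]
 [342.21393242 223.46153519]]
```

View pics/h1.png

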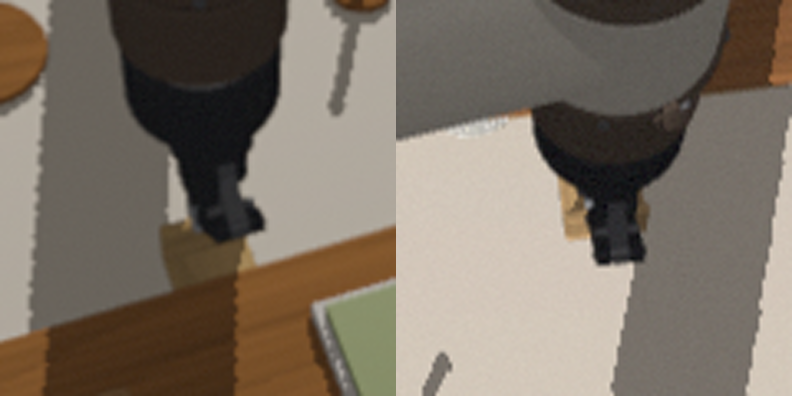

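```bash
cat >> h.py <<'E'
def tri(cs,uvs):
    A=np.zeros((3,3));b=np.zeros(3);L=[]
    for c,uv in zip(cs,uvs):
        o=np.array(c['world_from_camera'])[:3,3]; d=unproj(c,uv,0)[0]-o; d/=np.linalg.norm(d)
        M=np.eye(3)-np.outer(d,d); A+=M;b+=M@o; L.append((M,o))
    p=np.linalg.solve(A,b); return p.round(1),[round(float(np.linalg.norm(M@(p-o))),1) for M,o in L]
E
python3 - <<'E'
from h import *
s=shot('scene');c=shot('top')
for n,a,b in [('finger',(346,239.4),(320.3,280.3)),('smallpost top',(271,313.5),(361,183)),('largepost top',(407,309),(241,206)),('bluepost',(333.5,339),(303.5,171)),
 ('smallfoot',(273.6,315.3),(359.3,205)),('bluefoot',(331.5,344.3),(304.3,193.5)),('largefoot',(402,311.5),(245.5,225.5)),
 ('shelfFL',(219,204),(442,262)),('shelfFR',(460,179),(190,334)),('shelfRR',(448,112),(209,410)),('shelfRL',(215,137),(475,323)),('tabL',(329,231),(323,272)),('tabR',(355,229),(300,279))]:
    print(n,tri([c,s],[a,b]))
im=s['frame'][160:250,220:390,::-1]
cv2.imwrite('pics/s2.png',cv2.resize(np.ascontiguousarray(im),None,fx=4.6,fy=4.6,interpolation=cv2.INTER_CUBIC))
E
```

```text
finger (array([625.7, -10.4, -10.7]), [12.5, 12.5])
smallpost top (array([473. , 120.6,  71.3]), [1.9, 1.9])
largepost top (array([ 473.4, -122.2,   69. ]), [0.1, 0.1])
bluepost (array([425.4,  11.9,  84. ]), [2.2, 2.2])
smallfoot (array([474.5, 123. ,   0.8]), [0.1, 0.1])
bluefoot (array([416.9,  13.8,   1.9]), [0.4, 0.4])
largefoot (array([ 474. , -123.3,    4. ]), [0.4, 0.4])
shelfFL (array([681.8, 218.2,  63.3]), [0.0, 0.0])
shelfFR (array([ 717.7, -242.5,   61.8]), [0.0, 0.0])
shelfRR (array([ 853.1, -225.3,   73.5]), [3.4, 3.4])
shelfRL (array([813., 225.,  77.]), [0.8, 0.8])
tabL (array([631.8,   9.1,  26.1]), [2.4, 2.4])
tabR (array([635.2, -39. ,  24.2]), [0.6, 0.6])
```

View pics/s2.png

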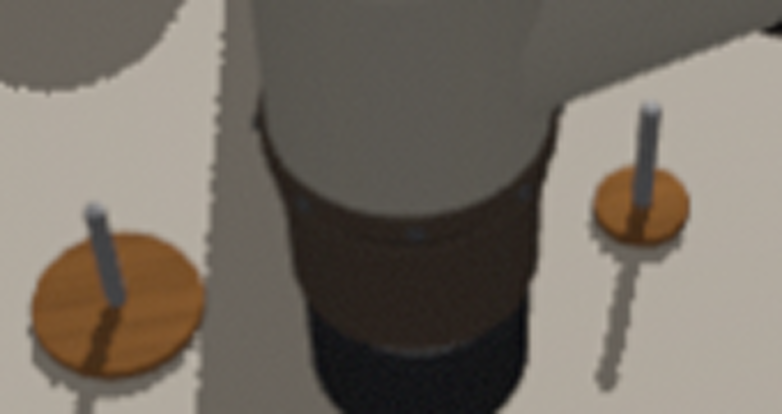

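The view shows both brown stands, with post tops at crop (95,212) and (650,105). Both cameras agree on the feet. The fingers shut on nothing, so I lift, open and look at the gripper itself.

Request:
drive_tool([
  [0,0,0.04,0,0,0],
  [0,0,0.04,0,0,0],
  [0,0,0,0,0,0],
  [0,0,0,0,0,0],
  [0,0,0,0,0,0],
  [0,0,0,0,0,0],
], hand=-1)

```text
time: 4.5
tool_pos: [646.6, -15.1, 71.6]
tool_rot: [0.734, -0.679, -0.001, 0.001]
ft_force: [-0.4, 1.0, 0.1]
finger_gap: 84.8
finger_force: 0.0
```

```bash
python3 - <<'E'
from h import *
tool()
s=shot('scene');c=shot('top')
T=telemetry.get_state()['tool_pos']
for p in (T,T+[40,3,0],T-[40,3,0]): print(((proj(s,p)-[250,200])*3.2).round(), ((proj(c,p)-[280,160])*3.2).round()+[400,0])
a=cv2.resize(np.ascontiguousarray(s['frame'][200:330,250:375,::-1]),None,fx=3.2,fy=3.2,interpolation=cv2.INTER_CUBIC)
b=cv2.resize(np.ascontiguousarray(c['frame'][160:290,280:400,::-1]),None,fx=3.2,fy=3.2,interpolation=cv2.INTER_CUBIC)
cv2.imwrite('pics/h2.png',np.hstack([a,b]))
E
```

```text
t 4.5 pos [646.6 -15.1  71.6] yaw(y axis) 4.5 tilt [-0.002 -0.    -1.   ] gap 84.8 F [-0.4  1.   0.1] q6 -0.15
[[201. 221.]] [[601. 181.]]
[[222. 282.]] [[593. 116.]]
[[181. 163.]] [[609. 248.]]
```

View pics/h2.png

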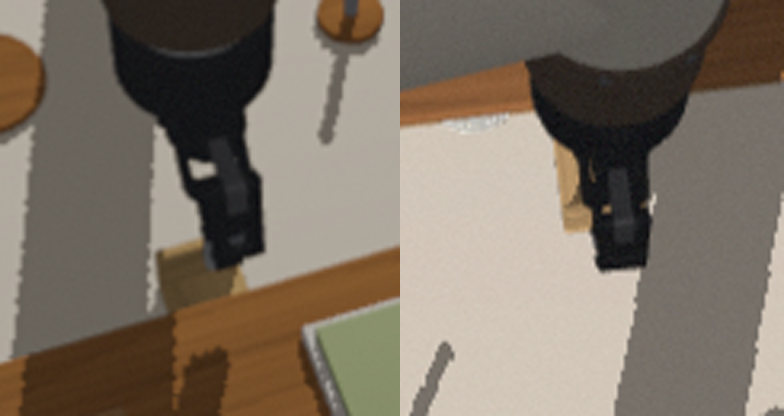

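The view shows open fingers at scene crop (236,258) and top crop (620,268), straddling the tab, which hasn't moved. I retry with the approach centred at x=642.

Request:
drive_tool([
  [-0.008,0,0,0,0,0],
  [0,0,0,0,0,0],
  [0,0,0,0,0,0],
  [0,0,-0.028,0,0,0],
  [0,0,-0.028,0,0,0],
  [0,0,-0.028,0,0,0],
  [0,0,0,0,0,0],
  [0,0,0,0,0,0],
], hand=-0.2)

```text
time: 5.4
tool_pos: [642.8, -15.0, 22.6]
tool_rot: [0.734, -0.679, 0.0, 0.0]
ft_force: [-0.0, -0.1, 0.3]
finger_gap: 51.1
finger_force: 0.0
```

Request:
drive_tool([
  [0,0,0,0,0,0],
  [0,0,0,0,0,0],
], hand=1)

```text
time: 5.6
tool_pos: [643.4, -14.8, 23.6]
tool_rot: [0.734, -0.679, 0.001, -0.001]
ft_force: [-1.1, 0.5, -0.2]
finger_gap: 23.2
finger_force: 0.0
```

Request:
drive_tool([
  [0,0,0,0,0,0],
  [0,0,0,0,0,0],
], hand=1)

```text
time: 5.8
tool_pos: [642.8, -14.9, 22.9]
tool_rot: [0.734, -0.679, 0.0, -0.0]
ft_force: [-0.4, 0.6, 0.2]
finger_gap: 0.1
finger_force: 0.0
```

Request:
drive_tool([
  [0,0,0,0,0,0],
  [0,0,0,0,0,0],
], hand=1)

```text
time: 6.0
tool_pos: [642.6, -15.0, 22.5]
tool_rot: [0.734, -0.679, 0.0, -0.0]
ft_force: [-0.1, -0.1, -0.2]
finger_gap: 0.0
finger_force: 0.0
```

```bash
python3 - <<'E'
from h import *
tool()
s=shot('scene');c=shot('top')
T=telemetry.get_state()['tool_pos']
for p in (T,T+[18,1,0],T-[18,1,0]): print(((proj(s,p)-[250,200])*3.2).round(), ((proj(c,p)-[280,160])*3.2).round()+[400,0])
a=cv2.resize(np.ascontiguousarray(s['frame'][200:330,250:375,::-1]),None,fx=3.2,fy=3.2,interpolation=cv2.INTER_CUBIC)
b=cv2.resize(np.ascontiguousarray(c['frame'][160:290,280:400,::-1]),None,fx=3.2,fy=3.2,interpolation=cv2.INTER_CUBIC)
cv2.imwrite('pics/h3.png',np.hstack([a,b]))
E
```

```text
t 6.0 pos [642.6 -15.   22.5] yaw(y axis) 4.5 tilt [ 0.  0. -1.] gap 0.0 F [-0.1 -0.1 -0.2] q6 -0.15
[[202. 257.]] [[599. 211.]]
[[210. 283.]] [[597. 183.]]
[[194. 231.]] [[602. 239.]]
```

View pics/h3.png

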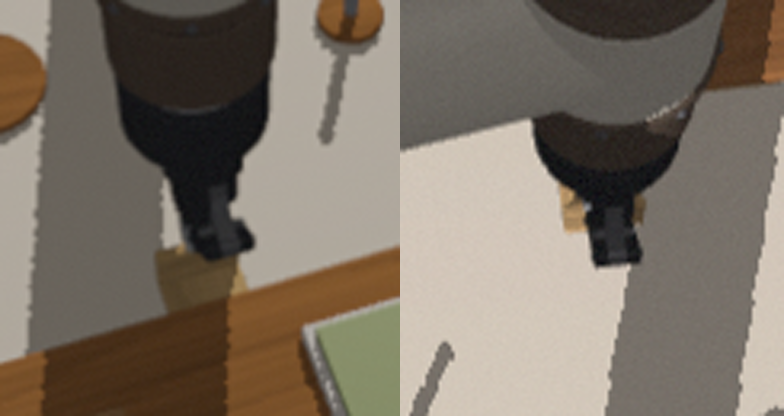

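```bash
python3 - <<'E'
from h import *
s=shot('scene');c=shot('top')
T=telemetry.get_state()['tool_pos']
for z in (0,19,73,120,160): 
    p=T+[0,0,z]; print(z,((proj(s,p)-[250,200])*3.2).round(), ((proj(c,p)-[280,160])*3.2).round()+[400,0])
print(unproj(c,[[347.5,242.8]]*3,[22][0]),unproj(s,[318.75,279.7],22))
for n,cc in(('s',s),('c',c)): print(n,np.round(cc['world_from_camera'],3)[:3,3],cc['vfov'],cc['cx'],cc['cy'])
# tab location using color: wood yellowish mask
for n,cc in(('scene',s),('top',c)):
    h=cv2.cvtColor(cc['frame'],cv2.COLOR_RGB2HSV); m=((abs(h[...,0].astype(int)-18)<5)&(h[...,1]>80)&(h[...,2]>90)).astype(np.uint8)
    k,l,st,ce=cv2.connectedComponentsWithStats(m)
    for i in range(1,k):
        if st[i,4]>40: print(n,st[i])
E
```

```text
0 [[202. 257.]] [[599. 211.]]
19 [[201. 241.]] [[600. 203.]]
73 [[199. 192.]] [[602. 177.]]
120 [[196. 145.]] [[605. 151.]]
160 [[194. 101.]] [[607. 126.]]
[[608.37526512 -23.94104179  22.        ]
 [608.37526512 -23.94104179  22.        ]
 [608.37526512 -23.94104179  22.        ]] [[643.61645862  -4.28214203  22.        ]]
s [1048.795  -84.647  777.146] 55.35072706962068 318.7885398977076 243.91814484196306
c [412.206  13.961 854.708] 57.37295532741724 328.5653448133702 243.15942970172236
scene [491  12  44  15 418]
scene [547  65  16  29 221]
scene [  0  90  10  31 152]
scene [433 185  35  20 118]
scene [349 196   9  15  89]
scene [360 197  10  15 100]
scene [243 211  22  30 442]
scene [144 212  12  33 139]
scene [227 212  17  28 302]
scene [426 217  16  33 199]
scene [ 310  257  167  121 5385]
scene [ 190  309   75  102 5031]
scene [626 372  14  16 111]
scene [575 402  20  34 136]
scene [ 441  406  105   74 5133]
scene [570 406  21  40 133]
scene [543 413  39  67 911]
scene [ 383  437   54   43 1314]
scene [577 438  22  42 342]
scene [571 445  12  27  52]
scene [377 448   9  30  81]
scene [435 448  16  32  80]
scene [352 455   8  25  49]
scene [345 457   7  23  52]
scene [313 462  15  18 185]
scene [306 466   8  14  66]
scene [249 471  38   9 163]
top [396 114  35  45 860]
top [330 217   9  16  85]
```

The knuckles hide the tips, and the fingers shut fully at the tab's place, so the tips may really be higher than reported. I feel downward with shut fingers in small steps.

Request:
drive_tool([
  [0,0,-0.004,0,0,0],
  [0,0,-0.004,0,0,0],
  [0,0,0,0,0,0],
])

```text
time: 6.5
tool_pos: [642.2, -15.0, 17.0]
tool_rot: [0.734, -0.679, -0.0, 0.0]
ft_force: [0.1, -0.1, -0.6]
finger_gap: -0.1
finger_force: 0.0
```

Request:
drive_tool([
  [0,0,-0.004,0,0,0],
  [0,0,-0.004,0,0,0],
  [0,0,0,0,0,0],
])

```text
time: 6.8
tool_pos: [642.9, -15.0, 15.7]
tool_rot: [0.735, -0.679, 0.001, 0.0]
ft_force: [-5.2, 1.0, 12.3]
finger_gap: 0.1
finger_force: 6.4
```

Request:
drive_tool([
  [0,0,-0.004,0,0,0],
  [0,0,-0.004,0,0,0],
  [0,0,0,0,0,0],
])

```text
time: 7.1
tool_pos: [643.0, -15.0, 15.4]
tool_rot: [0.735, -0.678, 0.001, 0.0]
ft_force: [-12.9, 3.3, 32.7]
finger_gap: -0.1
finger_force: 16.4
```

Request:
drive_tool([
  [0,0,0.07,0,0,0],
  [-0.06,0,0,0,0,0],
  [-0.06,0,0,0,0,0],
  [0,0,0,0,0,0],
  [0,0,-0.04,0,0,0],
  [0,0,-0.02,0,0,0],
  [0,0,0,0,0,0],
  [0,0,0,0,0,0],
])

```text
time: 7.9
tool_pos: [571.0, -15.0, 13.8]
tool_rot: [0.734, -0.679, -0.0, 0.0]
ft_force: [0.4, 0.0, 0.2]
finger_gap: 0.2
finger_force: 0.0
```

Request:
drive_tool([
  [0,0,-0.006,0,0,0],
  [0,0,0,0,0,0],
  [0,0,0,0,0,0],
])

```text
time: 8.2
tool_pos: [570.9, -14.9, 10.7]
tool_rot: [0.734, -0.679, 0.0, -0.0]
ft_force: [0.4, 0.8, -0.1]
finger_gap: 0.1
finger_force: 0.0
```

Request:
drive_tool([
  [0,0,-0.006,0,0,0],
  [0,0,0,0,0,0],
  [0,0,0,0,0,0],
])

```text
time: 8.5
tool_pos: [570.5, -15.0, 6.7]
tool_rot: [0.734, -0.679, -0.0, 0.0]
ft_force: [-0.2, -0.9, -0.3]
finger_gap: -0.1
finger_force: 0.0
```

Request:
drive_tool([
  [0,0,-0.006,0,0,0],
  [0,0,0,0,0,0],
  [0,0,0,0,0,0],
])

```text
time: 8.8
tool_pos: [570.5, -15.0, 3.0]
tool_rot: [0.734, -0.679, -0.0, 0.0]
ft_force: [0.3, 0.2, -0.1]
finger_gap: -0.4
finger_force: 0.0
```

```bash
python3 - <<'E'
from h import *
tool()
s=shot('scene');c=shot('top')
T=telemetry.get_state()['tool_pos']
print(((proj(s,T)-[250,200])*3.2).round(), ((proj(c,T)-[280,160])*3.2).round()+[400,0])
a=cv2.resize(np.ascontiguousarray(s['frame'][200:330,250:375,::-1]),None,fx=3.2,fy=3.2,interpolation=cv2.INTER_CUBIC)
b=cv2.resize(np.ascontiguousarray(c['frame'][160:290,280:400,::-1]),None,fx=3.2,fy=3.2,interpolation=cv2.INTER_CUBIC)
cv2.imwrite('pics/h4.png',np.hstack([a,b]))
E
```

```text
t 8.8 pos [570.5 -15.    3. ] yaw(y axis) 4.5 tilt [-0. -0. -1.] gap -0.4 F [ 0.3  0.2 -0.1] q6 -0.18
[[178. 173.]] [[603. 332.]]
```

View pics/h4.png

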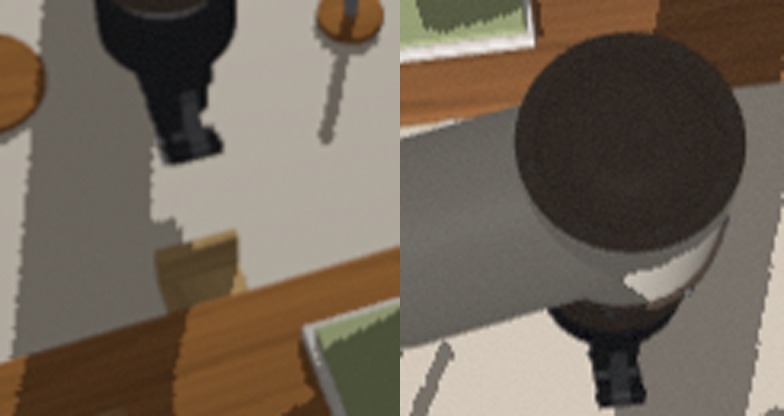

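The view shows the tab bare, with its top edge from scene crop (155,250) to (237,233) and the fingers at (190,160). The predicted tip doesn't coincide with the drawn fingers, so I zoom in with gamma and overlay predicted points.

```bash
python3 - <<'E'
from h import *
T=telemetry.get_state()['tool_pos']; out=[]
for n,(u,v) in (('scene',(308,240)),('top',(348,272))):
    c=shot(n); k=9; x0,y0=u-22,v-30
    a=cv2.resize(np.ascontiguousarray(c['frame'][y0:y0+60,x0:x0+44,::-1]),None,fx=k,fy=k,interpolation=cv2.INTER_CUBIC)
    a=(255*(a/255.)**0.45).astype(np.uint8)
    for dz,col in((0,(0,0,255)),(19,(0,255,0)),(73,(255,0,0))):
        q=(proj(c,T+[0,0,dz])[0]-[x0,y0]+.5)*k; cv2.drawMarker(a,tuple(int(t) for t in q),col,cv2.MARKER_CROSS,16,2)
    out.append(a)
cv2.imwrite('pics/z5.png',np.hstack(out))
E
```

```text
(no output)
```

View pics/z5.png

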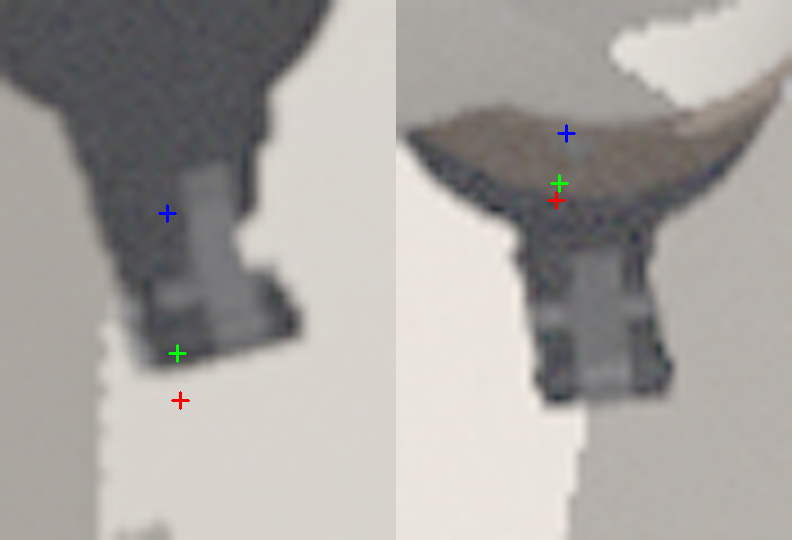

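Request:
drive_tool([
  [0,0,0.02,0,0,0],
  [0.02,0,0.02,0,0,0],
  [0.02,0,0,0,0,0],
  [0.02,0,0,0,0,0],
  [0,0,0,0,0,0],
])

```text
time: 9.5
tool_pos: [608.4, -14.8, 28.4]
tool_rot: [0.734, -0.679, 0.001, -0.001]
ft_force: [-0.2, 0.3, 1.0]
finger_gap: 0.1
finger_force: 0.0
```

Request:
drive_tool([
  [0.01,0,0,0,0,0],
  [0,0,0,0,0,0],
  [0.01,0,0,0,0,0],
  [0,0,0,0,0,0],
])

```text
time: 9.9
tool_pos: [619.2, -14.9, 27.3]
tool_rot: [0.734, -0.679, 0.0, -0.0]
ft_force: [0.2, 0.1, 0.1]
finger_gap: -0.1
finger_force: 0.0
```

Request:
drive_tool([
  [0.01,0,0,0,0,0],
  [0,0,0,0,0,0],
])

```text
time: 10.1
tool_pos: [625.4, -14.9, 27.2]
tool_rot: [0.734, -0.679, 0.0, -0.0]
ft_force: [0.4, 0.6, -0.5]
finger_gap: 0.2
finger_force: 0.0
```

Request:
drive_tool([
  [0.01,0,0,0,0,0],
  [0,0,0,0,0,0],
])

```text
time: 10.3
tool_pos: [631.4, -14.9, 27.2]
tool_rot: [0.734, -0.679, 0.0, -0.0]
ft_force: [-0.2, 0.3, 0.1]
finger_gap: -0.1
finger_force: 0.0
```

Request:
drive_tool([
  [0.01,0,0,0,0,0],
  [0,0,0,0,0,0],
])

```text
time: 10.5
tool_pos: [637.5, -14.9, 27.2]
tool_rot: [0.734, -0.679, 0.0, -0.0]
ft_force: [0.0, 1.1, 0.9]
finger_gap: -0.3
finger_force: 0.0
```

Request:
drive_tool([
  [0.01,0,0,0,0,0],
  [0,0,0,0,0,0],
])

```text
time: 10.7
tool_pos: [643.5, -14.9, 27.3]
tool_rot: [0.734, -0.679, 0.0, -0.0]
ft_force: [0.1, -0.3, -0.3]
finger_gap: -0.0
finger_force: 0.0
```

Request:
drive_tool([
  [0.01,0,0,0,0,0],
  [0,0,0,0,0,0],
])

```text
time: 10.9
tool_pos: [649.5, -14.9, 27.3]
tool_rot: [0.734, -0.679, 0.0, -0.0]
ft_force: [0.1, 0.7, 0.9]
finger_gap: 0.1
finger_force: 0.0
```

Request:
drive_tool([
  [0.01,0,0,0,0,0],
  [0,0,0,0,0,0],
])

```text
time: 11.1
tool_pos: [655.4, -14.9, 27.2]
tool_rot: [0.734, -0.679, 0.0, -0.0]
ft_force: [0.2, 0.7, 0.7]
finger_gap: 0.2
finger_force: 0.0
```

Request:
drive_tool([
  [-0.045,0,0.02,0,0,0],
  [-0.05,0,0,0,0,0],
  [-0.05,0,0,0,0,0],
  [0,0,-0.03,0,0,0],
  [0,0,-0.03,0,0,0],
  [0,0,0,0,0,0],
  [0,0,0,0,0,0],
])

```text
time: 11.8
tool_pos: [567.8, -15.0, 3.4]
tool_rot: [0.734, -0.679, 0.0, 0.0]
ft_force: [0.5, -0.4, -0.1]
finger_gap: 0.2
finger_force: 0.0
```

Request:
drive_tool([
  [0,0,-0.006,0,0,0],
  [0,0,0,0,0,0],
  [0,0,0,0,0,0],
])

```text
time: 12.1
tool_pos: [568.0, -14.9, 0.0]
tool_rot: [0.734, -0.679, 0.0, -0.0]
ft_force: [0.3, -0.6, -1.0]
finger_gap: 0.3
finger_force: 0.0
```

Request:
drive_tool([
  [0,0,-0.006,0,0,0],
  [0,0,0,0,0,0],
  [0,0,0,0,0,0],
])

```text
time: 12.4
tool_pos: [567.5, -15.0, -4.1]
tool_rot: [0.734, -0.679, -0.0, 0.0]
ft_force: [-0.5, 0.1, 0.2]
finger_gap: -0.1
finger_force: 0.0
```

Request:
drive_tool([
  [0,0,-0.006,0,0,0],
  [0,0,0,0,0,0],
  [0,0,0,0,0,0],
])

```text
time: 12.7
tool_pos: [567.5, -15.0, -7.8]
tool_rot: [0.734, -0.679, -0.0, 0.0]
ft_force: [-0.4, 0.2, 0.9]
finger_gap: 0.4
finger_force: 0.0
```

The reading goes below zero without touching the table, so the reported height is biased. I keep feeling for the table.

Request:
drive_tool([
  [0,0,-0.006,0,0,0],
  [0,0,0,0,0,0],
  [0,0,-0.006,0,0,0],
  [0,0,0,0,0,0],
])

```text
time: 13.1
tool_pos: [567.2, -15.0, -15.3]
tool_rot: [0.734, -0.679, -0.0, 0.0]
ft_force: [-0.1, -0.4, -0.6]
finger_gap: 0.0
finger_force: 0.0
```

Request:
drive_tool([
  [0,0,-0.006,0,0,0],
  [0,0,0,0,0,0],
  [0,0,0,0,0,0],
])

```text
time: 13.4
tool_pos: [567.5, -15.0, -18.5]
tool_rot: [0.734, -0.679, -0.0, 0.0]
ft_force: [-0.1, -0.7, 0.0]
finger_gap: 0.2
finger_force: 0.0
```

Request:
drive_tool([
  [0,0,-0.006,0,0,0],
  [0,0,0,0,0,0],
  [0,0,0,0,0,0],
])

```text
time: 13.7
tool_pos: [567.5, -15.0, -22.1]
tool_rot: [0.734, -0.679, -0.0, 0.0]
ft_force: [0.7, -0.0, 0.5]
finger_gap: -0.2
finger_force: 0.0
```

Request:
drive_tool([
  [0,0,-0.005,0,0,0],
  [0,0,0,0,0,0],
  [0,0,0,0,0,0],
])

```text
time: 14.0
tool_pos: [568.1, -14.9, -24.3]
tool_rot: [0.734, -0.679, 0.0, -0.0]
ft_force: [-0.8, 1.3, 5.2]
finger_gap: 0.3
finger_force: 2.7
```

```bash
python3 - <<'E'
from h import *
print(arm.tcp_to_grasp,[a for a in dir(arm) if a[0]!='_'])
s=shot('scene');c=shot('top')
for z in(0,27,35):print(z,unproj(c,[349.2,286.4],z),unproj(s,[311,248.9],z))
T=np.array([568,-15,0.]); out=[]
for n,cc in (('scene',s),('top',c)):
    u,v=proj(cc,T)[0].round().astype(int); k=7; x0,y0=u-28,v-40
    a=cv2.resize(np.ascontiguousarray(cc['frame'][y0:y0+80,x0:x0+56,::-1]),None,fx=k,fy=k,interpolation=cv2.INTER_CUBIC)
    a=(255*(a/255.)**0.45).astype(np.uint8)
    for d,col in(([0,0,0],(0,0,255)),([-20,0,0],(0,255,0)),([20,0,0],(255,0,0))):
        q=(proj(cc,T+d)[0]-[x0,y0]+.5)*k; cv2.drawMarker(a,tuple(int(t) for t in q),col,cv2.MARKER_CROSS,16,2)
    out.append(a)
cv2.imwrite('pics/z6.png',np.hstack(out))
E
```

```text
18.700000000000003 ['Unreachable', 'sign_off', 'tcp_to_grasp']
0 [[525.89072339 -24.7319964    0.        ]] [[559.42124053  -1.60187692   0.        ]]
27 [[522.29944161 -23.50967978  27.        ]] [[576.4233051   -4.48708864  27.        ]]
35 [[521.23535812 -23.14751189  35.        ]] [[581.46095386  -5.34196619  35.        ]]
```

View pics/z6.png

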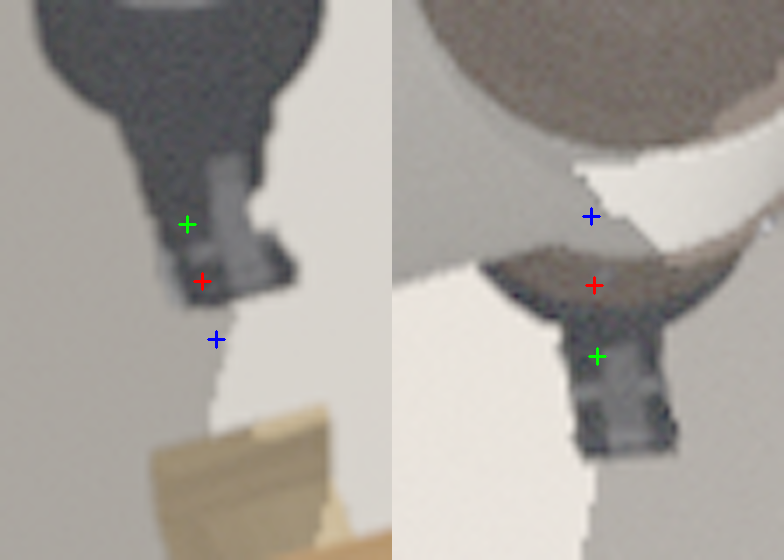

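arm.tcp_to_grasp is 18.7. The view shows the finger bottoms at scene crop (232,300) and top crop (627,458) while touching the table. True height is therefore about the reading + 24 mm, and the first two grasps closed above the tab. I grasp the handle lower.

Request:
drive_tool([
  [0,0,0.075,0,0,0],
  [0,0,0.075,0,0,0],
  [0.0685,0,0,0,0,0],
  [0.0685,0,0,0,0,0],
  [0,0,0,0,0,0],
  [0,0,-0.04,0,0,0],
  [0,0,-0.04,0,0,0],
  [0,0,-0.02,0,0,0],
  [0,0,-0.02,0,0,0],
  [0,0,0,0,0,0],
  [0,0,0,0,0,0],
], hand=-0.2)

```text
time: 15.2
tool_pos: [649.1, -15.4, 6.4]
tool_rot: [0.736, -0.678, 0.002, -0.001]
ft_force: [-34.7, 2.7, 60.5]
finger_gap: 51.4
finger_force: 34.4
```

Request:
drive_tool([
  [0,0,0,0,0,0],
  [0,0,0,0,0,0],
  [0,0,0,0,0,0],
  [0,0,0,0,0,0],
  [0,0,0,0,0,0],
  [0,0,0,0,0,0],
], hand=1, force=40)

```text
time: 15.8
tool_pos: [640.6, -16.7, -4.8]
tool_rot: [0.734, -0.679, -0.006, 0.008]
ft_force: [-21.6, 0.0, 25.0]
finger_gap: 7.2
finger_force: 39.9
```

The gap of 7.2 mm shows the tab is held. I relieve the load and pull out along the shelf's −x.

Request:
drive_tool([
  [-0.012,0,0.006,0,0,0],
  [0,0,0.004,0,0,0],
  [-0.02,-0.0016,0,0,0,0],
  [-0.02,-0.0016,0,0,0,0],
  [-0.02,-0.0016,0,0,0,0],
  [-0.02,-0.0016,0,0,0,0],
  [0,0,0,0,0,0],
])

```text
time: 16.5
tool_pos: [588.4, -21.4, -4.6]
tool_rot: [0.734, -0.679, -0.003, 0.005]
ft_force: [-1.3, -7.5, -10.5]
finger_gap: 7.0
finger_force: 40.3
```

Request:
drive_tool([
  [-0.02,-0.0016,0,0,0,0],
  [-0.02,-0.0016,0,0,0,0],
  [-0.02,-0.0016,0,0,0,0],
  [-0.02,-0.0016,0,0,0,0],
  [-0.02,-0.0016,0,0,0,0],
  [-0.01,-0.0008,0,0,0,0],
  [-0.01,-0.0008,0,0,0,0],
  [0,0,0,0,0,0],
])

```text
time: 17.3
tool_pos: [521.4, -27.4, -4.5]
tool_rot: [0.734, -0.679, 0.0, 0.002]
ft_force: [11.0, -15.7, -26.7]
finger_gap: 7.1
finger_force: 39.8
```

Request:
drive_tool([
  [0,0,0,0,0,0],
  [0,0,0,0,0,0],
  [0,0,0,0,0,0],
  [0,0,0.06,0,0,0],
  [0,0,0.07,0,0,0],
  [0,0,0.07,0,0,0],
  [0,0,0.07,0,0,0],
  [0,0.05,0.03,0,0,0],
  [-0.02,0.07,0,0,0,0],
  [-0.02,0.07,0,0,0,0],
  [-0.02,0.07,0,0,0,0],
  [-0.02,0.07,0,0,0,0],
  [-0.02,0.07,0,0,0,0],
  [-0.02,0.07,0,0,0,0],
  [-0.02,0.07,0,0,0,0],
  [0,0,0,0,0,0],
], hand=0.1)

```text
time: 18.9
tool_pos: [437.3, 303.9, 179.5]
tool_rot: [0.736, -0.677, -0.0, -0.001]
ft_force: [0.0, -1.5, -1.3]
finger_gap: 38.5
finger_force: 0.0
```

```bash
python3 - <<'E'
from h import *
tool()
s=shot('scene');c=shot('top')
a=cv2.resize(np.ascontiguousarray(s['frame'][170:350,160:490,::-1]),None,fx=2.4,fy=2.4,interpolation=cv2.INTER_CUBIC)[:, :790]
b=cv2.resize(np.ascontiguousarray(c['frame'][180:345,145:540,::-1]),None,fx=2,fy=2,interpolation=cv2.INTER_CUBIC)[:165]
b=cv2.resize(np.ascontiguousarray(c['frame'][190:262,205:470,::-1]),(790,215),interpolation=cv2.INTER_CUBIC)
a=cv2.resize(a,(705,384)); a=cv2.copyMakeBorder(a,0,0,0,85,cv2.BORDER_CONSTANT)
cv2.imwrite('pics/r7.png',np.vstack([b,a])[:600])
# handle check and spindle tops
ax=np.array([.997,.078,0]); ay=np.array([-.078,.997,0])
O=np.array([737.,-8.4,0])
for y in(-144,-72,0,72,144):
    p=O-120*ax+ay*y+[0,0,21]; print(y,p.round(1),proj(c,p).round(1),proj(s,p).round(1))
E
```

```text
t 18.9 pos [437.3 303.9 179.5] yaw(y axis) 4.8 tilt [ 0.001  0.002 -1.   ] gap 38.5 F [ 0.  -1.5 -1.3] q6 -0.83
-144 [ 628.6 -161.3   21. ] [[417.1 230.7]] [[234.9 289.8]]
-72 [623.  -89.5  21. ] [[380.6 234.6]] [[272.2 279.6]]
0 [617.4 -17.8  21. ] [[344.1 238.6]] [[308.8 269.6]]
72 [611.7  54.   21. ] [[307.5 242.5]] [[344.6 259.7]]
144 [606.1 125.8  21. ] [[270.8 246.4]] [[379.4 250.1]]
```

View pics/r7.png

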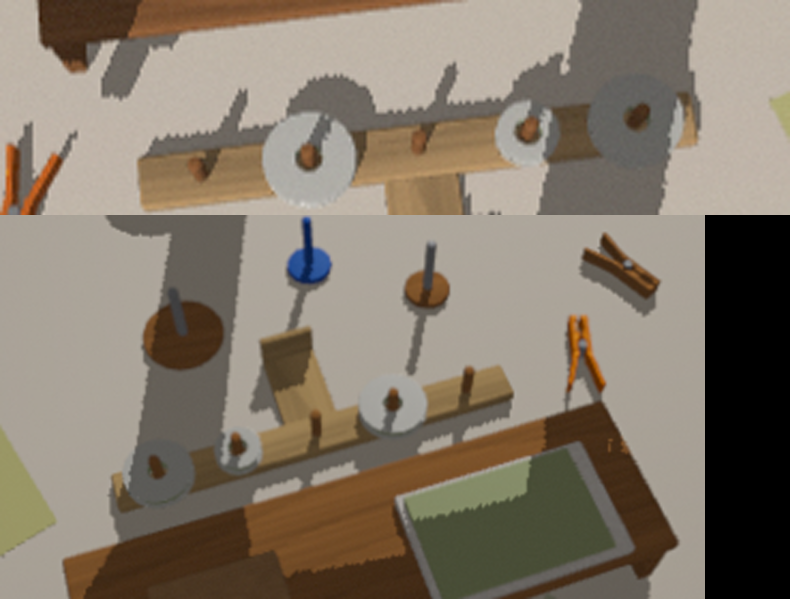

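The view shows two large reels, at top crop (309,158) on spindle y=+72 and (635,119) on y=−144. One small reel is at (527,131) on y=−72. They match the predicted spindle pixels to about 1 px. Next I approach the first large reel at about (611,52).

Request:
drive_tool([
  [0.0363,-0.0525,0,0,0,0],
  [0.0363,-0.0525,0,0,0,0],
  [0.0363,-0.0525,0,0,0,0],
  [0.0363,-0.0525,0,0,0,0],
  [0.0363,-0.0525,0,0,0,0],
  [0.0363,-0.0525,0,0,0,0],
  [0.0363,-0.0525,0,0,0,0],
  [0.0363,-0.0525,0,0,0,0],
  [0,0,-0.06,0,0,0],
  [0,0,-0.06,0,0,0],
  [0,0,-0.06,0,0,0],
  [0,0,-0.06,0,0,0],
  [0,0,0,0,0,0],
  [0,0,0,0,0,0],
], hand=-1)

```text
time: 20.4
tool_pos: [613.0, 46.4, 35.7]
tool_rot: [0.734, -0.679, 0.0, 0.0]
ft_force: [-0.9, 0.9, 1.0]
finger_gap: 85.3
finger_force: 0.0
```

Request:
drive_tool([
  [-0.003,0.0093,0,0,0,0],
  [0,0,-0.032,0,0,0],
  [0,0,-0.032,0,0,0],
  [0,0,-0.022,0,0,0],
  [0,0,-0.01,0,0,0],
  [0,0,0,0,0,0],
  [0,0,0,0,0,0],
])

```text
time: 21.1
tool_pos: [611.8, 53.3, -21.6]
tool_rot: [0.734, -0.679, 0.001, -0.001]
ft_force: [0.0, -0.1, -0.0]
finger_gap: 85.7
finger_force: 0.0
```

Request:
drive_tool([
  [0,0,0,0,0,0],
  [0,0,0,0,0,0],
  [0,0,0,0,0,0],
  [0,0,0,0,0,0],
  [0,0,0,0,0,0],
], hand=1, force=40)

```text
time: 21.6
tool_pos: [612.1, 53.2, -21.1]
tool_rot: [0.734, -0.679, 0.001, -0.001]
ft_force: [-0.6, -0.6, 5.6]
finger_gap: 62.2
finger_force: 43.2
```

Request:
drive_tool([
  [0,0,0.02,0,0,0],
  [0,0,0.06,0,0,0],
  [0,0,0.06,0,0,0],
  [-0.0385,-0.0485,0,0,0,0],
  [-0.0385,-0.0485,0,0,0,0],
  [-0.0385,-0.0485,0,0,0,0],
  [-0.0385,-0.0485,0,0,0,0],
  [-0.0385,-0.0485,0,0,0,0],
  [-0.0385,-0.0485,0,0,0,0],
  [0,0,0,0,0,0],
  [0,0,0,0,0,0],
  [0,0,0,0,0,0],
])

```text
time: 22.8
tool_pos: [473.3, -121.3, 61.9]
tool_rot: [0.734, -0.679, 0.001, -0.001]
ft_force: [0.3, -0.3, -0.2]
finger_gap: 62.6
finger_force: 43.9
```

```bash
cat >> h.py <<'E'
def look(fn,pts,size=26,k=8):
    out=[]
    for n in('scene','top'):
        c=shot(n); u,v=proj(c,pts[0])[0].round().astype(int); x0,y0=max(u-size,0),max(v-size,0)
        a=cv2.resize(np.ascontiguousarray(c['frame'][y0:y0+2*size,x0:x0+2*size,::-1]),None,fx=k,fy=k,interpolation=cv2.INTER_CUBIC)
        a=(255*(a/255.)**0.6).astype(np.uint8)
        for p in pts:
            q=(proj(c,p)[0]-[x0,y0]+.5)*k; cv2.drawMarker(a,tuple(int(t) for t in q),(0,0,255),cv2.MARKER_CROSS,12,1)
        out.append(a)
    cv2.imwrite('pics/'+fn,np.hstack(out))
E
python3 -c "
from h import *; tool()"
```

```text
t 22.8 pos [ 473.3 -121.3   61.9] yaw(y axis) 4.5 tilt [ 0.001  0.    -1.   ] gap 62.6 F [ 0.3 -0.3 -0.2] q6 -0.0
```

Request:
drive_tool([
  [0,0,-0.02,0,0,0],
  [0,0,-0.02,0,0,0],
  [0,0,-0.02,0,0,0],
  [0,0,0,0,0,0],
])

```text
time: 23.2
tool_pos: [472.0, -120.8, 24.1]
tool_rot: [0.735, -0.679, -0.001, 0.001]
ft_force: [0.6, -0.7, 0.1]
finger_gap: 62.6
finger_force: 43.9
```

Request:
drive_tool([
  [0,0,-0.02,0,0,0],
  [0,0,-0.02,0,0,0],
  [0,0,-0.02,0,0,0],
  [0,0,-0.01,0,0,0],
  [0,0,0,0,0,0],
  [0,0,0,0,0,0],
])

```text
time: 23.8
tool_pos: [473.1, -121.4, -16.1]
tool_rot: [0.734, -0.679, 0.0, -0.0]
ft_force: [-0.5, -0.2, 0.6]
finger_gap: 62.6
finger_force: 43.9
```

Request:
drive_tool([
  [0,0,-0.005,0,0,0],
  [0,0,-0.005,0,0,0],
  [0,0,0,0,0,0],
])

```text
time: 24.1
tool_pos: [473.0, -121.5, -21.9]
tool_rot: [0.734, -0.679, 0.0, -0.0]
ft_force: [0.5, 0.5, 5.1]
finger_gap: 62.4
finger_force: 46.4
```

Request:
drive_tool([
  [0,0,-0.005,0,0,0],
  [0,0,0,0,0,0],
  [0,0,0,0,0,0],
])

```text
time: 24.4
tool_pos: [473.1, -121.5, -22.1]
tool_rot: [0.735, -0.679, 0.001, -0.0]
ft_force: [-7.2, 4.5, 28.9]
finger_gap: 62.1
finger_force: 59.2
```

Request:
drive_tool([
  [0,0,0.006,0,0,0],
  [0,0,0,0,0,0],
  [0,0,0,0,0,0],
  [0,0,0,0,0,0],
  [0,0,0,0,0,0],
  [0,0,0.05,0,0,0],
  [0,0,0.06,0,0,0],
  [0,0,0.06,0,0,0],
  [0.065,-0.0171,0,0,0,0],
  [0.065,-0.0171,0,0,0,0],
  [0.065,-0.0171,0,0,0,0],
  [0.065,-0.0171,0,0,0,0],
  [0,0,-0.04,0,0,0],
  [0,0,-0.04,0,0,0],
  [0,0,0,0,0,0],
  [0,0,0,0,0,0],
], hand=-1)

```text
time: 26.0
tool_pos: [628.2, -162.8, 31.6]
tool_rot: [0.734, -0.679, -0.0, 0.001]
ft_force: [0.4, -1.0, 0.4]
finger_gap: 85.7
finger_force: 0.0
```

Request:
drive_tool([
  [0,0,-0.032,0,0,0],
  [0,0,-0.032,0,0,0],
  [0,0,-0.016,0,0,0],
  [0,0,-0.007,0,0,0],
  [0,0,0,0,0,0],
  [0,0,0,0,0,0],
])

```text
time: 26.6
tool_pos: [629.3, -162.7, -19.0]
tool_rot: [0.734, -0.679, 0.001, -0.001]
ft_force: [0.0, -0.9, -0.1]
finger_gap: 85.5
finger_force: 0.0
```

Request:
drive_tool([
  [0,0,0,0,0,0],
  [0,0,0,0,0,0],
  [0,0,0,0,0,0],
  [0,0,0,0,0,0],
  [0,0,0,0,0,0],
], hand=1)

```text
time: 27.1
tool_pos: [629.4, -162.6, -18.9]
tool_rot: [0.734, -0.679, 0.001, -0.001]
ft_force: [-1.2, -0.3, 6.1]
finger_gap: 60.4
finger_force: 44.0
```

```bash
python3 - <<'E'
from h import *
look('l8.png',[[473.5,-122.5,15],[473.5,-122.5,74],[473.5,-91.5,22]],26,7)
E
```

```text
(no output)
```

View pics/l8.png

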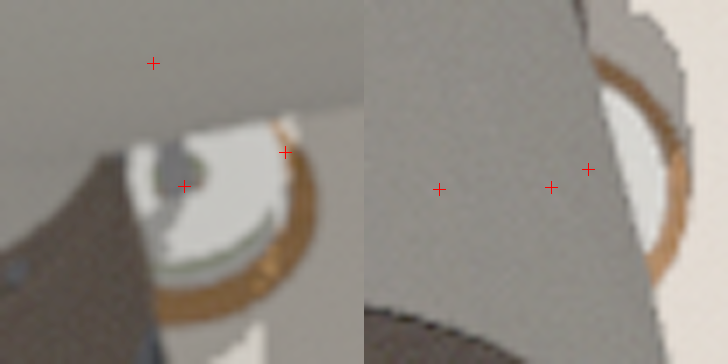

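Reel 1 sits flat on the large post, its hole around the post at scene crop (180,175). The second reel's gap reads 60.4, so I lift a little and re-check.

Request:
drive_tool([
  [0,0,0.01,0,0,0],
  [0,0,0.01,0,0,0],
  [0,0,0,0,0,0],
])

```text
time: 27.5
tool_pos: [629.0, -162.7, -7.3]
tool_rot: [0.734, -0.679, 0.001, -0.0]
ft_force: [0.2, 0.3, -0.8]
finger_gap: 60.0
finger_force: 43.6
```

Request:
drive_tool([
  [0,0,0.04,0,0,0],
  [0,0,0.06,0,0,0],
  [0,0,0.04,0,0,0],
  [-0.065,0.0171,0,0,0,0],
  [-0.065,0.0171,0,0,0,0],
  [-0.065,0.0171,0,0,0,0],
  [-0.0647,0.0171,0,0,0,0],
  [0,0,0,0,0,0],
  [0,0,0,0,0,0],
  [0,0,0,0,0,0],
])

```text
time: 28.5
tool_pos: [474.1, -121.6, 76.2]
tool_rot: [0.734, -0.679, 0.001, -0.001]
ft_force: [-0.1, -0.2, -0.1]
finger_gap: 59.9
finger_force: 43.9
```

Request:
drive_tool([
  [-0.001,0,-0.02,0,0,0],
  [0,0,-0.02,0,0,0],
  [0,0,-0.01,0,0,0],
  [0,0,0,0,0,0],
  [0,0,0,0,0,0],
])

```text
time: 29.0
tool_pos: [472.8, -121.7, 45.8]
tool_rot: [0.734, -0.679, 0.0, -0.0]
ft_force: [-0.4, -0.2, -0.5]
finger_gap: 60.2
finger_force: 43.9
```

Request:
drive_tool([
  [0,0,-0.01,0,0,0],
  [0,0,-0.01,0,0,0],
  [0,0,0,0,0,0],
])

```text
time: 29.3
tool_pos: [471.3, -121.6, 33.0]
tool_rot: [0.734, -0.679, -0.001, 0.001]
ft_force: [0.4, 0.3, -0.5]
finger_gap: 59.9
finger_force: 43.9
```

Request:
drive_tool([
  [0,0,-0.02,0,0,0],
  [0,0,-0.02,0,0,0],
  [0,0,-0.015,0,0,0],
  [0,0,-0.01,0,0,0],
  [0,0,0,0,0,0],
  [0,0,0,0,0,0],
])

```text
time: 29.9
tool_pos: [472.2, -121.6, -5.1]
tool_rot: [0.734, -0.679, 0.0, -0.0]
ft_force: [-0.6, -0.4, -0.6]
finger_gap: 60.0
finger_force: 43.9
```

Request:
drive_tool([
  [0,0,-0.004,0,0,0],
  [0,0,0,0,0,0],
  [0,0,0,0,0,0],
])

```text
time: 30.2
tool_pos: [472.4, -121.6, -7.3]
tool_rot: [0.734, -0.679, 0.0, -0.0]
ft_force: [0.3, 0.5, 0.4]
finger_gap: 60.1
finger_force: 44.3
```

Request:
drive_tool([
  [0,0,0,0,0,0],
  [0,0,0,0,0,0],
  [0,0,0,0,0,0],
  [0,0,0,0,0,0],
  [0,0,0.05,0,0,0],
  [0,0,0.05,0,0,0],
  [0,0,0.05,0,0,0],
  [0.063,0.0125,0,0,0,0],
  [0.063,0.0125,0,0,0,0],
  [0.063,0.0125,0,0,0,0],
  [0.063,0.0125,0,0,0,0],
  [0,0,-0.04,0,0,0],
  [0,0,-0.04,0,0,0],
  [0,0,0,0,0,0],
  [0,0,0,0,0,0],
], hand=-1)

```text
time: 31.7
tool_pos: [623.1, -91.8, 34.3]
tool_rot: [0.734, -0.679, -0.0, 0.001]
ft_force: [0.3, 0.2, 0.2]
finger_gap: 85.4
finger_force: 0.0
```

```bash
python3 - <<'E'
from h import *
tool(); s=shot('scene'); c=shot('top')
# white reel mask near the large stand in scene
for n,cc,p in(('scene',s,[473,-122,29]),('top',c,[473,-122,36])):
    u,v=proj(cc,p)[0].round().astype(int); h=cv2.cvtColor(cc['frame'],cv2.COLOR_RGB2HSV)[v-30:v+30,u-30:u+30]
    print(n,u,v); 
    for r in range(0,60,3): print(' '.join('%3d/%2d'%(h[r,q,2],min(99,h[r,q,1])) for q in range(6,56,4)))
E
```

```text
t 31.7 pos [623.1 -91.8  34.3] yaw(y axis) 4.5 tilt [-0.001 -0.001 -1.   ] gap 85.4 F [0.3 0.2 0.2] q6 -0.03
scene 244 218
 42/67  90/28  91/28  92/28  92/25  92/28  93/27  92/25  91/25  91/31  91/31  91/28  91/31
 81/47  75/37  91/25  92/30  91/28  91/28  92/25  92/28  92/25  90/28  92/33  92/25  85/30
177/27  40/70  74/34  91/28  92/25  92/25  91/28  92/25  91/25  92/28  92/30  79/29  42/67
180/26  56/50  41/81  50/66  83/31  91/22  92/25  91/25  92/25  80/32  45/68  42/79  39/33
179/26 173/27  42/73  43/77  41/68  42/79  45/62  45/62  43/71  42/73  43/71  38/81  42/73
179/26 181/27  37/83  43/77  42/85  40/89  43/18  40/83  42/67  37/83  34/60  43/71  41/75
180/26 179/26  45/68  42/73  44/75  43/77  43/71  43/71  44/58  44/75  42/85  43/77  43/65
179/26 178/26  91/36  43/65  41/75  41/75  43/77  43/83  41/62  41/75  42/79  43/77  39/72
179/26 179/27 167/27  40/70  43/71  41/93  41/81  42/79  41/75  41/81  42/85  43/77  42/73
179/27 180/27 177/23  40/77  43/83  41/68  41/75  43/71  41/81  42/67  42/79  43/65  39/72
179/26 179/26 166/20  54/42  43/65  41/81  42/73  42/79  41/75  39/
[... 1974 characters left out ...]
 190/ 9 193/13 189/12 191/11 191/11 191/11 140/99 212/29 209/29
116/29 125/99 159/79 193/12 193/ 9 193/13 192/12 190/11 192/13 188/11 140/99 209/31 207/28
118/32 188/56 140/99 206/12 192/12 191/ 9 192/11 190/11 193/12 142/99 202/33 208/32 205/30
118/30 201/29 147/99 140/99 202/21 197/10 193/12 187/20 154/83 145/99 208/31 207/30 206/28
117/28 208/29 209/27 143/99 126/99 128/99 129/99 130/99 139/99 209/29 209/31 206/28 207/30
117/28 208/31 208/31 210/32 198/42 170/98 170/93 192/46 207/31 209/33 208/29 210/32 208/31
117/35 210/29 207/31 208/31 211/30 210/30 208/31 209/32 206/30 208/29 209/29 209/32 208/31
118/28 211/30 208/29 208/29 205/31 209/31 208/29 207/30 208/32 209/27 207/31 209/32 207/30
```

Request:
drive_tool([
  [0,0,-0.032,0,0,0],
  [0,0,-0.032,0,0,0],
  [0,0,-0.016,0,0,0],
  [0,0,-0.006,0,0,0],
  [0,0,0,0,0,0],
  [0,0,0,0,0,0],
])

```text
time: 32.4
tool_pos: [624.1, -91.6, -16.0]
tool_rot: [0.734, -0.679, 0.001, -0.001]
ft_force: [0.4, -0.5, -0.1]
finger_gap: 85.3
finger_force: 0.0
```

Request:
drive_tool([
  [0,0,0,0,0,0],
  [0,0,0,0,0,0],
  [0,0,0,0,0,0],
  [0,0,0,0,0,0],
  [0,0,0,0,0,0],
  [0,0,0,0,0,0],
], hand=1)

```text
time: 33.0
tool_pos: [623.8, -91.6, -16.4]
tool_rot: [0.734, -0.679, 0.0, -0.0]
ft_force: [-1.0, 0.1, 6.0]
finger_gap: 40.7
finger_force: 40.5
```

```bash
cat >> h.py <<'E'
def ring(c,p,half=28,ztop=36):
    u,v=proj(c,p)[0].round().astype(int); h=cv2.cvtColor(c['frame'],cv2.COLOR_RGB2HSV)[v-half:v+half,u-half:u+half].astype(int)
    m=((h[...,1]<21)&(h[...,2]>95)).astype(np.uint8); k,l,st,ce=cv2.connectedComponentsWithStats(m); i=1+st[1:,4].argmax()
    cn=cv2.findContours((l==i).astype(np.uint8),cv2.RETR_EXTERNAL,cv2.CHAIN_APPROX_NONE)[0][0]
    e=cv2.fitEllipse(cv2.convexHull(cn)); q=np.array(e[0])+[u-half,v-half]
    print('ring px',q.round(1),'axes',np.round(e[1],1),'world@z',unproj(c,q,ztop)[0].round(1))
E
python3 - <<'E'
from h import *
c=shot('top'); ring(c,[473,-122,36]); print(proj(c,[[473.5,-122.5,36],[504.5,-122.5,36],[473.5,-91.5,36]]).round(1))
E
```

```text
ring px [402.8 311. ] axes [32.6 33.8] world@z [ 472.4 -120.1   36. ]
[[404.1 310.4]
 [402.9 293.6]
 [387.3 310.9]]
```

Request:
drive_tool([
  [0,0,0.02,0,0,0],
  [0,0,0.05,0,0,0],
  [0,0,0.05,0,0,0],
  [0,0,0.04,0,0,0],
  [-0.0358,0.051,0,0,0,0],
  [-0.0358,0.051,0,0,0,0],
  [-0.0358,0.051,0,0,0,0],
  [-0.0358,0.051,0,0,0,0],
  [-0.0358,0.051,0,0,0,0],
  [-0.0358,0.051,0,0,0,0],
  [-0.0358,0.051,0,0,0,0],
  [0,0,0,0,0,0],
  [0,0,0,0,0,0],
  [0,0,0,0,0,0],
])

```text
time: 34.45
tool_pos: [473.2, 122.3, 79.0]
tool_rot: [0.734, -0.679, 0.0, -0.0]
ft_force: [0.5, 0.6, -0.1]
finger_gap: 41.0
finger_force: 40.6
```

Request:
drive_tool([
  [0,0,-0.02,0,0,0],
  [0,0,-0.02,0,0,0],
  [0,0,-0.02,0,0,0],
  [0,0,-0.015,0,0,0],
  [0,0,0,0,0,0],
])

```text
time: 34.95
tool_pos: [472.4, 121.4, 32.5]
tool_rot: [0.734, -0.68, -0.0, 0.001]
ft_force: [0.2, 0.2, 0.2]
finger_gap: 41.1
finger_force: 40.6
```

Request:
drive_tool([
  [0,0,-0.02,0,0,0],
  [0,0,-0.02,0,0,0],
  [0,0,-0.02,0,0,0],
  [0,0,-0.01,0,0,0],
  [0,0,0,0,0,0],
  [0,0,0,0,0,0],
])

```text
time: 35.55
tool_pos: [473.3, 122.7, -7.8]
tool_rot: [0.734, -0.679, 0.0, -0.0]
ft_force: [-0.2, -0.4, -0.1]
finger_gap: 41.2
finger_force: 40.6
```

Request:
drive_tool([
  [0,0,-0.007,0,0,0],
  [0,0,-0.007,0,0,0],
  [0,0,0,0,0,0],
  [0,0,0,0,0,0],
])

```text
time: 35.95
tool_pos: [472.8, 122.6, -16.7]
tool_rot: [0.734, -0.679, -0.0, 0.0]
ft_force: [0.3, -0.5, 0.5]
finger_gap: 41.2
finger_force: 40.6
```

Request:
drive_tool([
  [0,0,0.002,0,0,0],
  [0,0,0,0,0,0],
  [0,0,0,0,0,0],
  [0,0,0,0,0,0],
  [0,0,0.05,0,0,0],
  [0,0,0.06,0,0,0],
  [0,0,0.06,0,0,0],
  [-0.07,0,0.02,0,0,0],
  [-0.07,0,0,0,0,0],
  [0,0,0,0,0,0],
], hand=-1)

```text
time: 36.95
tool_pos: [383.8, 120.6, 98.5]
tool_rot: [0.734, -0.679, -0.001, 0.001]
ft_force: [-0.5, -0.4, 0.4]
finger_gap: 85.4
finger_force: 0.0
```

```bash
cat >> h.py <<'E'
def clips(c,name,z=16):
    h=cv2.cvtColor(c['frame'],cv2.COLOR_RGB2HSV); m=((h[...,0]<17)&(h[...,1]>95)&(h[...,2]>30)).astype(np.uint8)
    n,l,st,ce=cv2.connectedComponentsWithStats(cv2.morphologyEx(m,cv2.MORPH_CLOSE,np.ones((3,3)))); 
    for i in range(1,n):
        if 120<st[i,4]<700: 
            ys,xs=np.where(l==i); P=unproj(c,np.c_[xs,ys],z)[:,:2]; mu=P.mean(0); w,V=np.linalg.eigh(np.cov((P-mu).T))
            if abs(mu[0]-500)<110:
                d=V[:,1]; a=(P-mu)@d; b=(P-mu)@V[:,0]; print(name,st[i],'c',mu.round(1),'yaw',round(np.degrees(np.arctan2(d[1],d[0])),1),'len',a.min().round(),a.max().round(),'width by bin',[(round(float(t)),round(float(b[abs(a-t)<4].min())),round(float(b[abs(a-t)<4].max()))) for t in np.linspace(-36,36,7) if (abs(a-t)<4).any()],np.median(h[l==i],0))
E
python3 - <<'E'
from h import *
tool(); c=shot('top'); s=shot('scene'); ring(c,[473,-122,36]); ring(c,[473.5,122.5,22],22,22); ring(s,[473,-122,36]); ring(s,[473.5,122.5,22],22,22)
clips(c,'top'); clips(s,'scene')
E
```

```text
t 37.0 pos [383.8 120.6  98.5] yaw(y axis) 4.5 tilt [-0.003 -0.001 -1.   ] gap 85.4 F [-0.5 -0.4  0.4] q6 -0.63
ring px [402.8 311.1] axes [32.8 33.7] world@z [ 472.3 -120.    36. ]
ring px [272.5 315.4] axes [20.8 21.8] world@z [472.9 122.4  22. ]Traceback (most recent call last):
  File "<stdin>", line 2, in <module>
  File "h.py", line 43, in ring
    e=cv2.fitEllipse(cv2.convexHull(cn)); q=np.array(e[0])+[u-half,v-half]
cv2.error: OpenCV(4.12.0) /io/opencv/modules/imgproc/src/shapedescr.cpp:361: error: (-201:Incorrect size of input array) There should be at least 5 points to fit the ellipse in function 'fitEllipseNoDirect'
```

```bash
python3 - <<'E'
from h import *
c=shot('top'); s=shot('scene'); clips(c,'top',12); clips(s,'scene',12)
def cr(cc,uv,k):
    u,v=uv; a=cv2.resize(np.ascontiguousarray(cc['frame'][v-25:v+25,u-25:u+25,::-1]),None,fx=k,fy=k,interpolation=cv2.INTER_CUBIC); return (255*(a/255.)**0.7).astype(np.uint8)
cv2.imwrite('pics/clip.png',np.vstack([np.hstack([cr(c,(170,308),6),cr(c,(511,327),6)]),np.hstack([cr(s,(450,193),6),cr(s,(149,231),6)])])) 
E
```

```text
top [200 238  26  43 441] c [583.6 244.5] yaw 166.0 len -43.0 39.0 width by bin [(-36, -18, 19), (-24, -15, 16), (-12, -12, 13), (0, -11, 11), (12, -12, 11), (24, -12, 11), (36, -11, 10)] [ 12. 206. 159.]
top [154 287  32  43 384] c [498.1 324.5] yaw -152.6 len -39.0 43.0 width by bin [(-36, -10, 9), (-24, -10, 10), (-12, -10, 10), (0, -10, 10), (12, -12, 12), (24, -14, 15), (36, -17, 19)] [ 13.  148.  110.5]
top [381 291  41  42 362] c [ 471.1 -112.5] yaw -157.6 len -38.0 39.0 width by bin [(-36, -9, 27), (-24, -23, 41), (-12, -27, 46), (0, -30, 48), (12, -28, 47), (24, -24, 41), (36, -10, 31)] [ 13. 145.  76.]
top [501 305  23  44 474] c [ 441.9 -321.4] yaw -179.5 len -38.0 41.0 width by bin [(-36, -11, 10), (-24, -11, 11), (-12, -11, 11), (0, -11, 11), (12, -12, 13), (24, -15, 16), (36, -19, 19)] [ 13. 150. 116.]
scene [432 179  36  30 378] c [499.  319.6] yaw -151.1 len -41.0 40.0 width by bin [(-36, -15, 13), (-24, -15, 13), (-12, -15, 13), (0, -14, 13), (12, -16, 16), (24, -18, 20), (36, -22, 20)] [ 14. 169.  74.]
scene [140 212  17  36 271] c [ 448.9 -322.2] yaw 178.6 len -38.0 51.0 width by bin [(-36, -10, 6), (-24, -10, 11), (-12, -8, 11), (0, -8, 11), (12, -10, 11), (24, -12, 16), (36, -14, 18)] [ 14. 164. 105.]
scene [227 215  37  28 261] c [ 499.3 -122.4] yaw 93.6 len -38.0 38.0 width by bin [(-36, 0, 36), (-24, -14, 8), (-12, -19, -6), (0, -21, -9), (12, -19, -7), (24, -14, 5), (36, 0, 37)] [ 14. 166.  70.]
scene [424 217  19  36 323] c [586.5 243.4] yaw 167.9 len -45.0 41.0 width by bin [(-36, -16, 19), (-24, -14, 15), (-12, -11, 13), (0, -10, 12), (12, -10, 11), (24, -11, 10), (36, -11, 8)] [ 14. 206. 155.]
```

View pics/clip.png

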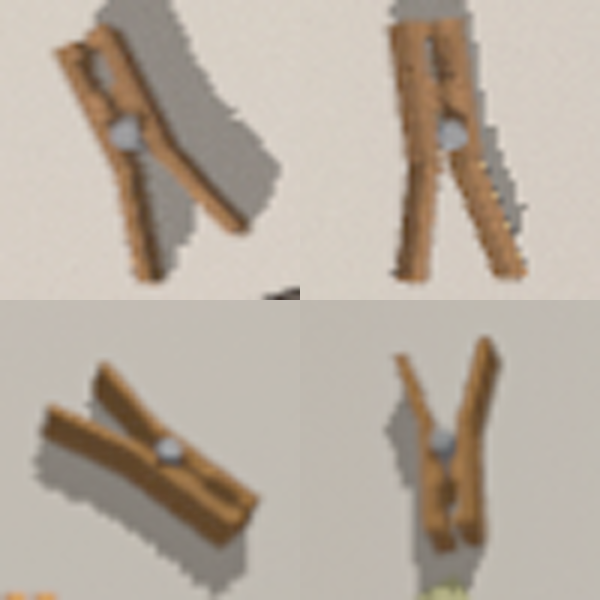

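```bash
python3 - <<'E'
from h import *
c=shot('top'); s=shot('scene')
for n,a,b,yaw in(('A',(165.8,305.2),(453,193),27.5),('B',(511.3,324.2),(147.7,229.3),0)):
    print(n,tri([c,s],[a,b]),unproj(c,a,17)[0].round(1),unproj(s,b,17)[0].round(1))
# handle ends / jaw tips directions from crops (top z=16)
A=unproj(c,np.array([[150,277],[240,228],[68,50],[105,32]])/6+[145,283],14); print('A handle mid',A[:2].mean(0).round(1),'jaw mid',A[2:].mean(0).round(1))
B=unproj(c,np.array([[411,277],[510,273],[408,25],[455,22]])/6+[436,302],14); print('B handle mid',B[:2].mean(0).round(1),'jaw mid',B[2:].mean(0).round(1))
E
```

```text
A (array([499.1, 326. ,  14.7]), [0.2, 0.2]) [498.9 325.4  17. ] [500.8 324.5  17. ]
B (array([ 443.7, -324.3,   15. ]), [0.1, 0.1]) [ 443.6 -323.6   17. ] [ 445.4 -323.6   17. ]
A handle mid [461.2 302.4  14. ] jaw mid [529.  340.4  14. ]
B handle mid [ 400.8 -322.    14. ] jaw mid [ 477.9 -322.8   14. ]
```

Clip A's hinge is at (499.5,325) with its jaws pointing at about 28.5°. Clip B's hinge is at (444,−324) with its jaws along +x. Both are brown. I go to clip A's handles.

Request:
drive_tool([
  [0.0184,0.0395,0,0,0,-0.1833],
  [0.0184,0.0395,0,0,0,-0.1833],
  [0.0184,0.0395,0,0,0,-0.1833],
  [0.0184,0.0395,0,0,0,-0.1833],
  [0.0184,0.0395,0,0,0,-0.1833],
  [0.0184,0.0395,0,0,0,-0.1833],
  [0.0184,0.0395,0,0,0,-0.1833],
  [0.0184,0.0395,0,0,0,-0.1833],
  [0,0,-0.05,0,0,0],
  [0,0,-0.05,0,0,0],
  [0,0,0,0,0,0],
  [0,0,0,0,0,0],
  [0,0,0,0,0,0],
], hand=-0.5)

```text
time: 38.55
tool_pos: [478.4, 312.9, 39.9]
tool_rot: [-0.246, 0.969, 0.001, 0.001]
ft_force: [-0.3, 0.1, -0.2]
finger_gap: 63.9
finger_force: 0.0
```

```bash
python3 -c "
from h import *; tool()"
```

```text
t 38.5 pos [478.4 312.9  39.9] yaw(y axis) -61.5 tilt [ 0.002  0.002 -1.   ] gap 63.9 F [-0.3  0.1 -0.2] q6 -1.94
```

Request:
drive_tool([
  [-0.01,-0.004,0,0,0,0],
  [0,0,-0.035,0,0,0],
  [0,0,-0.035,0,0,0],
  [0,0,-0.02,0,0,0],
  [0,0,-0.012,0,0,0],
  [0,0,0,0,0,0],
  [0,0,0,0,0,0],
])

```text
time: 39.25
tool_pos: [471.6, 310.3, -21.9]
tool_rot: [-0.246, 0.969, 0.0, 0.001]
ft_force: [-0.8, 0.2, -0.2]
finger_gap: 64.2
finger_force: 0.0
```

Request:
drive_tool([
  [0,0,0,0,0,0],
  [0,0,0,0,0,0],
  [0,0,0,0,0,0],
  [0,0,0,0,0,0],
  [0,0,0,0,0,0],
  [0,0,0,0,0,0],
  [0,0,0,0,0,0],
], hand=1, force=45)

```text
time: 39.95
tool_pos: [472.0, 310.6, -21.0]
tool_rot: [-0.246, 0.969, 0.001, 0.001]
ft_force: [-0.9, -1.5, 7.0]
finger_gap: 11.6
finger_force: 47.2
```

Request:
drive_tool([
  [0,0,0.02,0,0,0],
  [0,0,0.05,0,0,0],
  [0,0,0.05,0,0,0],
  [0,0,0.05,0,0,0],
  [-0.0131,-0.0595,0,0,0,0],
  [-0.0131,-0.0595,0,0,0,0],
  [-0.0131,-0.0595,0,0,0,0],
  [-0.0131,-0.0595,0,0,0,0],
  [-0.0131,-0.0595,0,0,0,0],
  [-0.0131,-0.0595,0,0,0,0],
  [0,0,0,0,0,0],
  [0,0,0,0,0,0],
  [0,0,0,0,0,0],
])

```text
time: 41.25
tool_pos: [424.7, 96.3, 80.0]
tool_rot: [-0.246, 0.969, 0.0, 0.001]
ft_force: [0.2, 0.4, -0.3]
finger_gap: 11.6
finger_force: 46.5
```

```bash
python3 - <<'E'
from h import *
tool(); T=telemetry.get_state()['tool_pos']
r=np.radians(28.5); d=np.array([np.cos(r),np.sin(r),0]); J=T*[1,1,0]+d*55; print('pred notch',J)
for n in('top','scene'):
    c=shot(n); h=cv2.cvtColor(c['frame'],cv2.COLOR_RGB2HSV); zc=T[2]+24+8
    tip=J+d*12+[0,0,zc]; print(n,'pred jaw tip px',proj(c,tip).round(1),'notch',proj(c,J+[0,0,zc]).round(1))
    m=((h[...,0]<17)&(h[...,1]>95)&(h[...,2]>30)).astype(np.uint8)
    u,v=proj(c,J+[0,0,zc])[0].round().astype(int); w=m[v-30:v+30,u-40:u+40]; k,l,st,ce=cv2.connectedComponentsWithStats(w)
    for i in range(1,k):
        if st[i,4]>30:
            ys,xs=np.where(l==i); P=unproj(c,np.c_[xs+u-40,ys+v-30],zc+6)-J; al=P@d; la=P@np.array([-d[1],d[0],0]); print(st[i]+[u-40,v-30,0,0,0],'along',al.min().round(1),al.max().round(1),'lateral by bin',[(t,la[abs(al-t)<3].min().round(1),la[abs(al-t)<3].max().round(1)) for t in(-18,-12,-6,0,6,10) if (abs(al-t)<3).any()])
E
```

```text
t 41.2 pos [424.7  96.3  80. ] yaw(y axis) -61.5 tilt [ 0.001  0.001 -1.   ] gap 11.6 F [ 0.2  0.4 -0.3] q6 -1.67
pred notch [473.04387964 122.53598438   0.        ]
top pred jaw tip px [[262.1 305.4]] notch [[265.5 311.6]]
scene pred jaw tip px [[366.6 172.7]] notch [[362.3 169.3]]
[344 152  29  29 289] along -52.3 21.1 lateral by bin [(-18, np.float64(-17.7), np.float64(6.4)), (-12, np.float64(-18.4), np.float64(7.4)), (-6, np.float64(-20.6), np.float64(8.5)), (0, np.float64(-22.7), np.float64(11.0)), (6, np.float64(-23.4), np.float64(13.1)), (10, np.float64(-25.5), np.float64(13.1))]
```

The scene numbers put the jaws within about 2 mm of centre over the small post. I lower the clip over the post.

Request:
drive_tool([
  [0,0,-0.02,0,0,0],
  [0,0,-0.02,0,0,0],
  [0,0,-0.02,0,0,0],
  [0,0,0,0,0,0],
  [0,0,0,0,0,0],
])

```text
time: 41.85
tool_pos: [424.3, 96.2, 43.4]
tool_rot: [-0.247, 0.969, -0.0, -0.0]
ft_force: [-0.4, 0.8, 0.6]
finger_gap: 11.9
finger_force: 46.5
```

Request:
drive_tool([
  [0,0,-0.02,0,0,0],
  [0,0,-0.02,0,0,0],
  [0,0,-0.02,0,0,0],
  [0,0,-0.007,0,0,0],
  [0,0,0,0,0,0],
  [0,0,0,0,0,0],
])

```text
time: 42.45
tool_pos: [424.6, 96.0, 3.8]
tool_rot: [-0.246, 0.969, 0.0, 0.001]
ft_force: [-0.2, 0.1, -0.0]
finger_gap: 11.5
finger_force: 46.5
```

Request:
drive_tool([
  [0,0,0,0,0,0],
  [0,0,0,0,0,0],
  [0,0,0,0,0,0],
  [0,0,0,0,0,0],
  [0,0,0.02,0,0,0],
  [0,0,0.05,0,0,0],
  [0,0,0.05,0,0,0],
  [0,0,0.03,0,0,0],
  [-0.002,-0.07,0,0,0,-0.0633],
  [-0.002,-0.07,0,0,0,-0.0633],
  [-0.002,-0.07,0,0,0,-0.0633],
  [-0.002,-0.07,0,0,0,-0.0633],
  [-0.002,-0.07,0,0,0,-0.0633],
  [-0.002,-0.07,0,0,0,-0.0633],
  [-0.002,-0.07,0,0,0,-0.0633],
  [-0.002,-0.07,0,0,0,-0.0633],
  [-0.002,-0.07,0,0,0,-0.0633],
  [0,0,0,0,0,0],
], hand=-0.4)

```text
time: 44.25
tool_pos: [413.0, -286.3, 93.0]
tool_rot: [-0.022, 1.0, -0.0, 0.0]
ft_force: [0.3, 0.3, -0.3]
finger_gap: 60.1
finger_force: 0.0
```

```bash
python3 - <<'E'
from h import *
tool(); c=shot('top'); s=shot('scene'); clips(c,'top',12); clips(s,'scene',12)
c2=c['frame']
a=cv2.resize(np.ascontiguousarray(c2[290:335,240:300,::-1]),None,fx=6,fy=6,interpolation=cv2.INTER_CUBIC); cv2.imwrite('pics/_a.png',a)
clips(c,'top z36',36); clips(s,'scene z36',36)
E
```

```text
t 44.2 pos [ 413.  -286.3   93. ] yaw(y axis) -87.5 tilt [ 0.    -0.001 -1.   ] gap 60.1 F [ 0.3  0.3 -0.3] q6 -1.25
top [200 238  26  43 446] c [583.6 244.5] yaw 166.2 len -43.0 39.0 width by bin [(-36, -18, 19), (-24, -15, 16), (-12, -12, 13), (0, -11, 11), (12, -12, 12), (24, -12, 11), (36, -11, 10)] [ 12. 205. 154.]
top [381 291  37  42 317] c [ 469.4 -105.9] yaw -164.4 len -38.0 38.0 width by bin [(-36, -4, 37), (-24, -18, 1), (-12, -22, -12), (0, -23, -15), (12, -22, -12), (24, -16, 1), (36, -4, 36)] [ 13. 147.  76.]
top [264 307  33  45 286] c [451.6 112.6] yaw -155.0 len -40.0 43.0 width by bin [(-36, -12, 8), (-24, -11, 9), (-12, -10, 12), (0, -10, 9), (12, -10, 11), (24, -12, 14), (36, -14, 18)] [ 13. 149. 127.]
scene [333 172  34  32 305] c [435.1 112.7] yaw -154.3 len -43.0 47.0 width by bin [(-36, -15, 11), (-24, -15, 11), (-12, -14, 10), (0, -15, 10), (12, -14, 11), (24, -16, 16), (36, -17, 17)] [ 14. 168.  80.]
scene [140 212  17  36 272] c [ 448.8 -322.1] yaw 178.4 len -38.0 51.0 width by bin [(-36, -10, 6), (-24, -10, 11), (-12, -8, 11), (0, -8, 11), (12, -10, 11), (
[... 1219 characters left out ...]
 (0, -14, 9), (12, -13, 12), (24, -16, 15), (36, -16, 16)] [ 14. 168.  80.]
scene z36 [140 212  17  36 272] c [ 467.6 -314.7] yaw 178.4 len -37.0 49.0 width by bin [(-36, -10, 6), (-24, -10, 10), (-12, -8, 11), (0, -8, 11), (12, -10, 11), (24, -12, 15), (36, -14, 18)] [ 14. 165. 105.]
scene z36 [227 215  37  28 267] c [ 516.2 -121.9] yaw 91.3 len -37.0 37.0 width by bin [(-36, 1, 36), (-24, -12, 9), (-12, -20, -6), (0, -20, -10), (12, -20, -6), (24, -13, 5), (36, 1, 34)] [ 14. 165.  70.]
scene z36 [424 217  19  36 320] c [601.  233.1] yaw 167.9 len -44.0 40.0 width by bin [(-36, -16, 18), (-24, -14, 15), (-12, -11, 13), (0, -10, 11), (12, -9, 11), (24, -9, 10), (36, -11, 8)] [ 14. 206. 155.]
```

Clip A sits on the small post with its notch at about (475,121), in agreement in both cameras. Clip B is unmoved, so I grasp it.

Request:
drive_tool([
  [0,-0.0625,0,0,0,-0.055],
  [0,0,-0.05,0,0,0],
  [0,0,-0.04,0,0,0],
  [0,0,0,0,0,0],
  [0,0,0,0,0,0],
])

```text
time: 44.85
tool_pos: [413.5, -319.1, 39.5]
tool_rot: [-0.004, 1.0, -0.0, -0.0]
ft_force: [0.4, -1.0, 0.1]
finger_gap: 60.0
finger_force: 0.0
```

Request:
drive_tool([
  [0,0,-0.04,0,0,0],
  [0,0,-0.035,0,0,0],
  [0,0,-0.017,0,0,0],
  [0,0,-0.008,0,0,0],
  [0,0,0,0,0,0],
  [0,0,0,0,0,0],
])

```text
time: 45.45
tool_pos: [414.1, -320.1, -19.8]
tool_rot: [-0.004, 1.0, -0.0, 0.001]
ft_force: [-0.3, 0.1, 0.7]
finger_gap: 59.8
finger_force: 0.0
```

Request:
drive_tool([
  [-0.001,-0.006,-0.002,0,0,0],
  [0,0,0,0,0,0],
])

```text
time: 45.65
tool_pos: [413.0, -324.0, -21.4]
tool_rot: [-0.003, 1.0, -0.0, 0.001]
ft_force: [-0.5, -0.8, -0.9]
finger_gap: 59.6
finger_force: 0.0
```

Request:
drive_tool([
  [0,0,0,0,0,0],
  [0,0,0,0,0,0],
  [0,0,0,0,0,0],
  [0,0,0,0,0,0],
  [0,0,0,0,0,0],
  [0,0,0,0,0,0],
  [0,0,0,0,0,0],
], hand=1, force=45)

```text
time: 46.35
tool_pos: [413.2, -324.0, -20.8]
tool_rot: [-0.004, 1.0, -0.001, 0.001]
ft_force: [-2.3, 0.0, 7.1]
finger_gap: 11.7
finger_force: 46.2
```

Request:
drive_tool([
  [0,0,0.02,0,0,0],
  [0,0,0.05,0,0,0],
  [0,0,0.05,0,0,0],
  [0,0,0.05,0,0,0],
  [0.0015,0.056,0,0,0,0],
  [0.0015,0.056,0,0,0,0],
  [0.0015,0.056,0,0,0,0],
  [0.0015,0.056,0,0,0,0],
  [0.0015,0.056,0,0,0,0],
  [0.0015,0.056,0,0,0,0],
  [0,0,0,0,0,0],
  [0,0,0,0,0,0],
  [0,0,0,0,0,0],
])

```text
time: 47.65
tool_pos: [418.0, -122.3, 80.2]
tool_rot: [-0.003, 1.0, 0.0, 0.0]
ft_force: [0.0, -0.5, -0.9]
finger_gap: 11.6
finger_force: 45.4
```

```bash
python3 - <<'E'
from h import *
tool(); T=telemetry.get_state()['tool_pos']
d=np.array([1.,0,0]); J=T*[1,1,0]+d*55; print('pred notch',J)
for n in('scene',):
    c=shot(n); h=cv2.cvtColor(c['frame'],cv2.COLOR_RGB2HSV); zc=T[2]+21+16
    m=((h[...,0]<17)&(h[...,1]>95)&(h[...,2]>30)).astype(np.uint8)
    u,v=proj(c,J+[0,0,zc])[0].round().astype(int); print(u,v); w=m[v-30:v+15,u-40:u+40]; k,l,st,ce=cv2.connectedComponentsWithStats(w)
    for i in range(1,k):
        if st[i,4]>30:
            ys,xs=np.where(l==i); P=unproj(c,np.c_[xs+u-40,ys+v-30],zc)-J; al=P@d; la=P@np.array([-d[1],d[0],0]); print(st[i]+[u-40,v-30,0,0,0],'along',al.min().round(1),al.max().round(1),'lateral by bin',[(t,la[abs(al-t)<3].min().round(1),la[abs(al-t)<3].max().round(1)) for t in(-18,-12,-6,0,6,10,20) if (abs(al-t)<3).any()])
E
```

```text
t 47.6 pos [ 418.  -122.3   80.2] yaw(y axis) -89.7 tilt [ 0.  0. -1.] gap 11.6 F [ 0.  -0.5 -0.9] q6 -1.66
pred notch [ 473.03787036 -122.28934095    0.        ]
237 190
[234 165  13  34  87] along -65.5 23.0 lateral by bin [(-18, np.float64(4.1), np.float64(6.3)), (-12, np.float64(5.1), np.float64(9.1)), (-6, np.float64(4.8), np.float64(10.3)), (0, np.float64(5.7), np.float64(11.6)), (6, np.float64(7.3), np.float64(14.3)), (10, np.float64(10.3), np.float64(14.3)), (20, np.float64(11.2), np.float64(14.9))]
[229 166   6  36 112] along -64.8 23.9 lateral by bin [(-18, np.float64(-9.6), np.float64(-5.2)), (-12, np.float64(-10.1), np.float64(-4.2)), (-6, np.float64(-11.0), np.float64(-4.8)), (0, np.float64(-13.4), np.float64(-5.4)), (6, np.float64(-14.2), np.float64(-6.0)), (10, np.float64(-14.4), np.float64(-8.4)), (20, np.float64(-15.5), np.float64(-10.0))]
```

The jaws are centred laterally (±15). I lower them onto the large post.

Request:
drive_tool([
  [0,0,-0.02,0,0,0],
  [0,0,-0.02,0,0,0],
  [0,0,-0.02,0,0,0],
  [0,0,0,0,0,0],
  [0,0,0,0,0,0],
])

```text
time: 48.2
tool_pos: [418.0, -122.6, 44.0]
tool_rot: [-0.003, 1.0, -0.0, -0.0]
ft_force: [-1.0, 0.2, -0.0]
finger_gap: 11.2
finger_force: 45.4
```

Request:
drive_tool([
  [0,0,-0.02,0,0,0],
  [0,0,-0.015,0,0,0],
  [0,0,-0.009,0,0,0],
  [0,0,0,0,0,0],
  [0,0,0,0,0,0],
])

```text
time: 48.7
tool_pos: [418.3, -121.9, 17.8]
tool_rot: [-0.003, 1.0, -0.0, 0.0]
ft_force: [-1.1, 0.1, 0.0]
finger_gap: 11.4
finger_force: 45.4
```

Request:
drive_tool([
  [0,0,0,0,0,0],
  [0,0,0,0,0,0],
  [0,0,0,0,0,0],
  [0,0,0,0,0,0],
  [0,0,0.02,0,0,0],
  [0,0,0.05,0,0,0],
  [0,0,0.05,0,0,0],
  [0,0,0.02,0,0,0],
  [0.034,0.055,0,0,0,0],
  [0.034,0.055,0,0,0,0],
  [0.034,0.055,0,0,0,0],
  [0,0,0,0,0,0],
  [0,0,0,0,0,0],
], hand=-0.4)

```text
time: 50.0
tool_pos: [479.1, -22.2, 101.3]
tool_rot: [-0.004, 1.0, 0.0, -0.0]
ft_force: [-0.5, -0.7, 0.4]
finger_gap: 59.9
finger_force: 0.0
```

Request:
drive_tool([
  [0,0,0,0,0,0],
  [0,0,0,0,0,0],
  [0,0,0,0,0,0],
  [0,0,0,0,0,0],
  [0,0,-0.05,0,0,0],
  [0,0,-0.05,0,0,0],
  [0,0,-0.05,0,0,0],
  [0,0,-0.025,0,0,0],
  [0,0,0,0,0,0],
  [0,0,0,0,0,0],
], hand=1)

```text
time: 51.0
tool_pos: [479.6, -23.0, -3.1]
tool_rot: [-0.003, 1.0, -0.0, 0.0]
ft_force: [-0.0, -0.7, 0.0]
finger_gap: 0.1
finger_force: 0.0
```

```bash
python3 - <<'E'
from h import *
tool(); c=shot('top'); s=shot('scene')
for z in (44,52): clips(s,'scene%d'%z,z)
E
```

```text
t 51.0 pos [479.6 -23.   -3.1] yaw(y axis) -89.6 tilt [ 0. -0. -1.] gap 0.1 F [-0.  -0.7  0. ] q6 -1.86
scene44 [333 172  34  32 307] c [460.6 104.7] yaw -154.5 len -41.0 45.0 width by bin [(-36, -14, 11), (-24, -15, 10), (-12, -14, 10), (0, -14, 10), (12, -13, 12), (24, -15, 15), (36, -18, 17)] [ 14. 167.  82.]
scene44 [227 215  37  28 264] c [ 522.1 -121.2] yaw 92.7 len -36.0 37.0 width by bin [(-36, 2, 30), (-24, -11, 10), (-12, -20, -6), (0, -20, -9), (12, -18, -5), (24, -13, 5), (36, 0, 36)] [ 14. 165.  71.]
scene44 [424 217  19  36 320] c [605.8 229.6] yaw 167.7 len -43.0 40.0 width by bin [(-36, -16, 18), (-24, -14, 16), (-12, -11, 13), (0, -10, 11), (12, -9, 11), (24, -9, 10), (36, -11, 8)] [ 14. 207. 157.]
scene52 [333 172  34  32 307] c [467.1 102.6] yaw -154.5 len -41.0 45.0 width by bin [(-36, -14, 11), (-24, -14, 10), (-12, -13, 10), (0, -14, 9), (12, -13, 12), (24, -15, 15), (36, -17, 16)] [ 14. 167.  82.]
scene52 [227 215  37  28 264] c [ 527.9 -120.8] yaw 92.7 len -36.0 36.0 width by bin [(-36, 2, 29), (-24, -11, 10), (-12, -19, -5), (0, -20, -9), (12, -18, -5), (24, -13, 7), (36, 0, 33)] [ 14. 165.  71.]
```

Request:
drive_tool([
  [0.02,0.0016,0,0,0,0],
  [0.02,0.0016,0,0,0,0],
  [0.02,0.0016,0,0,0,0],
  [0.02,0.0016,0,0,0,0],
  [0.02,0.0016,0,0,0,0],
  [0.02,0.0016,0,0,0,0],
  [0.02,0.0016,0,0,0,0],
  [0.02,0.0016,0,0,0,0],
  [0.02,0.0016,0,0,0,0],
  [0.02,0.0016,0,0,0,0],
  [0.01,0.0008,0,0,0,0],
  [0.01,0.0008,0,0,0,0],
  [0,0,0,0,0,0],
])

```text
time: 52.4
tool_pos: [612.5, -12.2, -3.6]
tool_rot: [-0.003, 1.0, 0.0, 0.001]
ft_force: [-0.4, -0.1, -0.4]
finger_gap: 0.2
finger_force: 0.0
```

Request:
drive_tool([
  [0.008,0.0006,0,0,0,0],
  [0.008,0.0006,0,0,0,0],
  [0,0,0,0,0,0],
])

```text
time: 52.7
tool_pos: [621.5, -11.6, -3.4]
tool_rot: [-0.003, 1.0, 0.0, 0.0]
ft_force: [-0.8, 0.7, -0.5]
finger_gap: -0.2
finger_force: 0.3
```

Request:
drive_tool([
  [0.006,0.0005,0,0,0,0],
  [0,0,0,0,0,0],
  [0,0,0,0,0,0],
])

```text
time: 53.0
tool_pos: [624.9, -11.3, -3.3]
tool_rot: [-0.003, 1.0, 0.0, 0.001]
ft_force: [-1.2, 0.5, 0.2]
finger_gap: -0.2
finger_force: 0.3
```

Request:
drive_tool([
  [0.006,0.0005,0,0,0,0],
  [0,0,0,0,0,0],
  [0,0,0,0,0,0],
])

```text
time: 53.3
tool_pos: [625.2, -11.4, -3.6]
tool_rot: [-0.003, 1.0, -0.0, -0.003]
ft_force: [-7.3, 1.5, 4.2]
finger_gap: 0.0
finger_force: 3.4
```

Request:
drive_tool([
  [0.006,0.0005,0,0,0,0],
  [0,0,0,0,0,0],
  [0,0,0,0,0,0],
])

```text
time: 53.6
tool_pos: [625.0, -11.5, -3.9]
tool_rot: [-0.003, 1.0, -0.001, -0.007]
ft_force: [-13.1, 1.0, 9.1]
finger_gap: -0.0
finger_force: 6.8
```

The tray is at its stop. I back off and check everything.

Request:
drive_tool([
  [-0.04,0,0,0,0,0],
  [-0.04,0,0,0,0,0],
  [0,0,0.07,0,0,0],
  [0,0,0.07,0,0,0],
  [0,0,0.07,0,0,0],
  [0,0,0.07,0,0,0],
  [0,0.07,0.02,0,0,0],
  [-0.03,0.07,0,0,0,0],
  [-0.03,0.07,0,0,0,0],
  [-0.03,0.07,0,0,0,0],
  [-0.03,0.07,0,0,0,0],
  [-0.03,0.07,0,0,0,0],
  [-0.03,0.07,0,0,0,0],
  [-0.03,0.07,0,0,0,0],
  [0,0.05,0,0,0,0],
  [0,0,0,0,0,0],
])

```text
time: 55.2
tool_pos: [457.9, 359.5, 177.1]
tool_rot: [-0.006, 1.0, 0.001, 0.001]
ft_force: [-0.8, 0.6, -0.5]
finger_gap: -0.2
finger_force: 0.0
```

```bash
python3 - <<'E'
from h import *
tool(); c=shot('top'); s=shot('scene')
def cr(cc,u,v,w,h,k): 
    a=cv2.resize(np.ascontiguousarray(cc['frame'][v:v+h,u:u+w,::-1]),None,fx=k,fy=k,interpolation=cv2.INTER_CUBIC); return (255*(a/255.)**0.7).astype(np.uint8)
cv2.imwrite('pics/end.png',np.vstack([cr(s,205,165,200,125,3)[:300,:600],cr(c,230,205,200,135,3)[100:400,:600]]))
E
```

```text
t 55.2 pos [457.9 359.5 177.1] yaw(y axis) -89.4 tilt [ 0.003  0.003 -1.   ] gap -0.2 F [-0.8  0.6 -0.5] q6 -2.5
```

View pics/end.png

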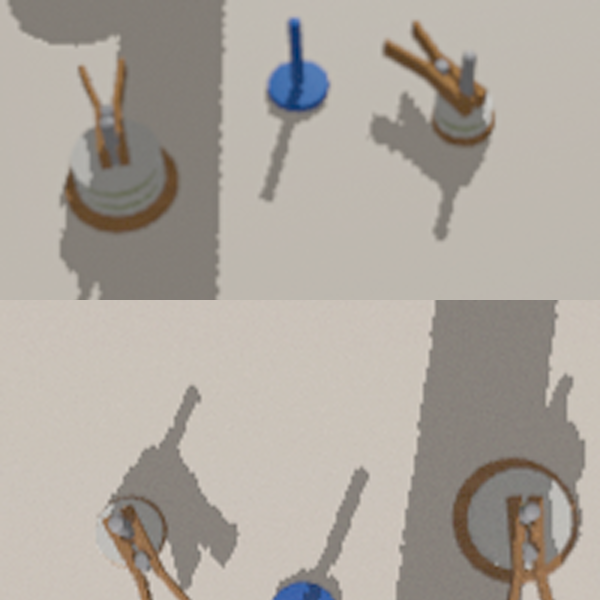

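The view shows both brown clips with their jaws around the posts on top of flat reels: large at top crop (530,512), small at (118,522). The bystanders were never approached. I hand in.

```bash
python3 -c "
from h import *
c=shot('top'); h=cv2.cvtColor(c['frame'],cv2.COLOR_RGB2HSV); m=((abs(h[...,0].astype(int)-18)<5)&(h[...,1]>80)&(h[...,2]>90))[200:245,320:365]
ys,xs=np.where(m); print('handle px',xs.min()+320,xs.max()+320,ys.max()+200)
print(arm.sign_off())"
```

```text
handle px 328 356 232
the job is handed in; nothing more can be done
None
```

The job is handed in with both large reels and the one small reel flat on their own posts, a brown clip on each post and the empty tray pushed back home; `sign_off` gave no verdict.

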